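# Put the engraver's battery on charge

### The arm

A 6-joint arm with a two-finger parallel gripper is mounted at the origin on a cart in front of the work surface, level with it; the furniture and walls round the work are solid. World frame = base frame: x ahead of the robot, y to its left, z up, the work surface at z = 0. Lengths are in m, angles in rad, forces in N, time in s.
With the tool pointing down it reaches from about 0.225 to 0.875 m from the base axis. Payload 3.4 kg.
Tool frame: the origin (TCP) lies at the very end of the fingers, on their centre line; the grasp point (between the pads) lies 19 mm behind it (grip_depth is the distance from the TCP to the grasp point, in m); x points along the fingers, z is the direction in which the jaws open and shut, and the axes are right-handed (so a half turn about x gives the same grasp; the last joint's range is limited). The gripper opens to 85 mm and grips with 20 to 120 N. Pads are 22 mm wide; open, the fingers measure 114 mm over their backs; the gripper's body (76 mm by 85 mm) begins 54 mm behind the grasp point. The pads swing forward as they close: fully open they stand 13 mm farther back than shut.
Start: joints at [1.208, 0.276, 1.505, -0, 1.361, -0.121], TCP at [0.138, 0.558, 0.231] pointing down, gripper open.
Joint ranges: [-2.89, 2.89], [-0.75, 2.08], [0.22, 2.7], [-1.18, 4.32], [0.11, 2.71], [-2.7, 2.7]. Speed limits (rad/s): [2.57, 2.57, 3.14, 3.14, 3.14, 3.14].

### API

Orientations are given as a unit quaternion [w, x, y, z].
In Python, from rig import get_state, get_image, sign_off, grip_depth gives the robot as it stands. The module is installed in compiled form; this text tells all that it offers.
- The arm moves only by the tool arm_command, never from a script. Its argument "series" is a list of rows, each an object with "dp": the shift along the tool's x, y, z scaled (see below), a list of three; "angular": the turn, a rotation vector about the tool's x, y, z scaled (see below), a list of three; "gripper": the finger opening in mm, from 0 to 85.4. A call has exactly 8 rows; each row shifts and turns the pose as measured when the row begins, along the tool's axes as they then stand; what a row does not reach is not made up. The controller multiplies each number of a shift by 0.12 m and each number of a turn by 90 degrees. A row lasts 1/8 s, in which the tool goes at most 62.5 mm and 10.7 degrees, less where a joint would pass 70% of its speed; a pose out of reach is approached as far as the arm can. A call with a number of a shift or a turn outside -1 to 1 is refused whole. A call with a gripper value outside its range is refused whole. The fingers move at their own pace and stop on an object; "grip_force" is the grip in N (left out, the last holds). Time passes only in rows, so rows that do not move let the fingers close, or fill a call up. It gives the time, the measured TCP pose, the force and the opening at its end, in the units of the state.
- get_state(): the state, without advancing time (a new reading comes with each control period).
- get_image(name): name is "scene" or "side" or "wrist"; returns a dict with "image" (384x512x3 uint8, blue, green, red), "depth" (384x512 float32, m along the optical axis (not along the pixel's ray), 0 where there is no reading), "mtx" (3x3 intrinsics, pixels), "view" (4x4, takes a point from world to camera coordinates); the wrist camera has in their place "mount" (4x4, takes a point from camera to tool coordinates, whose origin is the TCP and whose axes are the tool frame's). Camera axes: x right, y up, looking along -z (the intrinsics and any distortion apply to the point x, -y, -z); pixel columns grow to the right and rows downward; lengths in m; the calibration is good to about 2 mm. The wrist camera is an equidistant fisheye: a pixel r from the principal point sees the ray r / f radians off the axis. A picture is of the moment at which its call begins: read the wrist's pose just before it.
- sign_off(): hands the job in, once; it reports no verdict.
The state is a dict: "clock": time; "qpos": joint angles; "qd": joint speeds; "effort": joint torques, N m; "position": TCP position; "ee_rot": TCP orientation; "contact_force": force on the tool from outside, world axes, zero at the start; "moment": the same for the moment, N m; "width": finger opening in m.
Only numpy, scipy, OpenCV 4.12 (cv2) and the standard library are available. Lean on these libraries where they do the work, as an engineer would, in place of code of your own. Each camera call takes 0.05 s, during which the arm holds its last target. There are 200 camera calls.

### The job

The cordless engraver's battery is flat. Press in the orange snap tab on the side of the battery cover while the cover is still clipped on, take the cover off the control unit and lay it down flat, right way up, on the table or on the card mat; then take the battery pack out and stand it in the charger's well with its brass contacts down, fully home. Leave the other things on the table where they are.

Things in the scene. Friction and masses are not known exactly. Their poses are not given: they have to be found in the camera images.
- control_unit: Control unit of the cordless engraver: fixed light-grey box, 178 mm (its x) by 104 mm (y), origin at the centre of its underside. Its flat deck is 40 mm above the table. At the -x end (x -89 to -44) a console with dial rises to 78 mm. The battery bay opens in the deck: x -31 to +79, y -25 to +25 mm; the deck plate round it is 4 mm thick and hollow below, so the cover hooks under its edge.
- battery_cover: Dark hood over the battery, loose, 85 g, 118 mm (x) by 58 mm (y) by 26 mm high. Origin: centre of its rim, z up; clipped on, the rim lies on the deck and its axes are the unit's. On the +y side the orange snap tab, in mid length, hooks 3 mm under the deck edge. Laid on a flat surface it stands on its feet and the tab's hook, which reach 11 mm below the rim: origin 11 mm above that surface.
- cover_feet (a point): Mid-point between the cover's two rigid feet (cover x 0, y -28, z -7 mm). They sit at x +-45 to +-54 and hook 3 mm outward (-y) under the deck edge. The cover does not come straight up: with the tab pressed, turn it about its -y rim, tab side up, by 0.2 to 0.3 rad until the tab's hook is above the deck, then draw it 5 to 10 mm towards its +y to free the feet, and lift.
- tab_pad (a point): Centre of the outer face of the orange snap tab: ribbed pad, 28 mm long (cover x), 7 to 21 mm above the rim, 36.5 mm from the cover's origin along its +y, 7.5 mm proud of the hood's wall. A gripper from above can press it and carry the cover in one grasp: one finger on the pad, the other on the plain -y wall opposite (65.5 mm apart; pressed, they lie +30 and -29 mm from the origin).
- snap_tab (a joint): Travel of the snap tab into the hood (along the cover's -y): 0 free, 0.0065 m at its stop. A spring holds it out: 3 N at rest, 7 N at the stop. From 0.0035 m its hook is clear of the deck edge. It springs back when let go, so keep it pressed until the hook is above the deck.
- deck (a point): Point on the deck plane at the centre of the bay's opening, where the cover's origin lies when it is clipped on (unit x +24, y 0, z 40 mm).
- bay (a point): Centre of the bay's floor (unit x +24, y -3, z 26 mm), where the pack's origin lies when it is in the bay.
- battery_pack: Black battery pack with a blue band, 84 mm (x) by 34 (y) by 34 (z), 190 g, loose. Origin: centre of its underside as it lies in the bay; its x points to the end with the brass contacts. In the bay its axes are the unit's (contacts away from the console); it stands 20 mm above the deck between low stops with 1 to 1.5 mm of play and, cover off, comes straight up. Its sides may be gripped anywhere.
- pack_contacts (a point): Centre of the pack's end face with the brass contacts (pack x +42, y 0, z 17 mm).
- pack_butt (a point): Centre of the pack's other end face (pack x -42, y 0, z 17 mm).
- charger: Fixed dark-grey desk charger, x -47 to +34, y -34 to +34 mm, with one square well 38.5 mm wide, open upward. Origin: on the table under the well's centre. The well's mouth is 39 mm above the table with a 3 mm chamfer, its floor 11 mm above it. The pack stands in it on its contact end, any of the four ways round, sides parallel to the charger's x and y, with 2 mm play on each side; its top is then at 95 mm.
- well_floor (a point): Centre of the floor of the charger's well, where the centre of the contact end comes to lie.
- mat_corner (a point): Corner nearest to the robot of the brown card mat, which lies fixed on the table: its edges run from this corner straight at 45 degrees either side of world +x, 600 mm towards +x +y, 438 mm towards +x -y. Its top is 7 mm above the table: good ground to lay things on, but not across its edge. The table ends on the right 229 mm outside the mat's +x -y edge and parallel to it.
- board_corner (a point): Front right corner of the pale carving board, fixed, 60 mm high, on the table at the left. From this corner its front edge runs to the left, 25 degrees from world +y towards the robot, and its right edge runs at 45 degrees towards +x +y.
- tool_chest: Wooden drawer chest between the robot and the work, fixed, 219 mm (x) by 236 mm (y), 214 mm high, origin at the centre of its underside; knobs stand 22 mm out of its -x face.
- whetstone: Grey oil stone, 51 x 152 (its y) x 22 mm. Bystander. All bystanders are loose; their origins are the centres of their undersides.
- small_hammer: Small hammer lying flat, 50 x 170 (its y) x 25 mm. Bystander.
- sand_block: Cork sanding block, 41 x 71 (its y) x 25 mm. Bystander.
- wax_tin: Round tin of polishing wax, 72 mm across, 35 mm high. Bystander.
- loupe: Black eye loupe standing on its rim, 38 mm across, 30 mm high. Bystander.
- seal_blank_2: Red stone block standing upright, 22 x 22 x 42 mm. Bystander.
- tape_roll: Roll of adhesive tape lying flat, 100 mm across, 25 mm high. Bystander.
- oil_dropper: Brown dropper bottle standing upright, 34 mm across, 102 mm high. Bystander.

How it is judged:
On the way, in this order (a step that is already met when the one before it is completed fails the run):
1. the snap tab is pressed in while the cover is still clipped on the unit (value of joint snap_tab above 0.0035 m and distance between battery_cover and deck below 0.012 m), for 0.1 s.
2. the cover is lifted off the control unit, its rim more than 20 mm above the deck (z of battery_cover in the frame of control_unit above 0.06 m), for 0.1 s.
3. the cover lies flat and right way up on the table or mat, released (height (world z) of battery_cover below 0.024 m and angle between battery_cover's own z axis and vertical below 0.2 rad and contact force between battery_cover and the fingers below 0.1 N), for 0.2 s.
4. the pack is lifted clear of the bay, more than 30 mm above its floor (distance between battery_pack and bay above 0.03 m), for 0.1 s.
At the end, for the whole second after the job is handed in: At rest: the pack stands in the well, its contact end within 6 mm of the well's centre (charger x and y) and less than 3.5 mm above its floor, its other end over 90 mm above the table; the cover lies right way up on table or mat, tilted under 0.2 rad, its rim under 24 mm above the table (height (world z) of battery_cover below 0.024 m and angle between battery_cover's own z axis and vertical below 0.2 rad and x of pack_contacts in the frame of charger between -0.006 and 0.006 m and y of pack_contacts in the frame of charger between -0.006 and 0.006 m and z of pack_contacts in the frame of charger below 0.0145 m and z of pack_butt in the frame of charger above 0.09 m and linear speed of each of battery_pack, battery_cover below 0.02 m/s); the robot touches nothing.
It fails at once if a bystander is shoved more than 20 mm (distance of any of whetstone, small_hammer, sand_block, wax_tin, loupe, seal_blank_2, tape_roll, oil_dropper from where it was at the start of the episode above 0.02 m).
It fails at once if a standing bystander is tipped over (angle between any of loupe, seal_blank_2, oil_dropper's own z axis and vertical above 0.4 rad).
It also fails if it takes over 72 s, if anything falls off the work surface, if the arm or the gripper's body presses on something with over 40 N, if the wrist force passes 120 N, or if a joint passes its speed limit or range.

## Working session

There is one attempt and no reset: what is moved stays moved. The work goes in short steps, Python scripts to look and compute and a tool call to move; the robot and the scene stay as the last step left them, time stands still between calls to the robot, and variables do not carry over. Pictures are saved under pics/ and viewed, about 8 in all and at most 12, crops included, and the job is handed in when it is done.

Besides the shell and the picture viewer there is one more tool, called after "Call:" as name(argument=value, ...) on one line, values as JSON. arm_command: Moves the arm, as the interface text tells. Its arguments: {"type":"object","properties":{"series":{"type":"array","items":{"type":"object","properties":{"dp":{"type":"array","items":{"type":"number"}},"angular":{"type":"array","items":{"type":"number"}},"gripper":{"type":"number"}}}},"grip_force":{"type":"number"}},"required":["series"]}

```bash
mkdir -p pics
cat > h.py <<'E'
import numpy as np, cv2
from rig import get_state, get_image, sign_off, grip_depth
from scipy.spatial.transform import Rotation as R
def rot(q): return R.from_quat([q[1],q[2],q[3],q[0]])
def snap(n,f):
    s=get_state(); d=get_image(n); d['state']=s
    np.savez('pics/'+f+'.npz',**{k:v for k,v in d.items() if k!='state'},pos=s['position'],q=s['ee_rot'])
    cv2.imwrite('pics/'+f+'.png',d['image']); return d
def load(f): return dict(np.load('pics/'+f+'.npz'))
def cam2world(d):
    if 'view' in d: return np.linalg.inv(d['view'])
    T=np.eye(4); T[:3,:3]=rot(d['q']).as_matrix(); T[:3,3]=d['pos']; return T@d['mount']
def ray(d,u,v):
    K=d['mtx']; x=(u-K[0,2])/K[0,0]; y=(v-K[1,2])/K[1,1]
    if 'view' in d: return np.array([x,-y,-1.])
    r=np.hypot(x,y); s=np.sin(r)/r if r>1e-9 else 1
    return np.array([x*s,-y*s,-np.cos(r)])
def px(d,u,v,z=None):
    T=cam2world(d); r=ray(d,u,v)
    if z is None:
        dep=d['depth'][int(v),int(u)]; p=r/(-r[2])*dep; return (T@np.r_[p,1])[:3]
    w=T[:3,:3]@r; return T[:3,3]+w*(z-T[2,3])/w[2]
def cloud(d):
    h,w=d['depth'].shape; K=d['mtx']; v,u=np.mgrid[:h,:w]
    x=(u-K[0,2])/K[0,0]; y=(v-K[1,2])/K[1,1]
    if 'view' not in d:
        r=np.hypot(x,y)+1e-9; t=np.tan(np.minimum(r,1.5))/r; x=x*t;y=y*t
    dep=d['depth']; P=np.stack([x*dep,-y*dep,-dep,np.ones_like(dep)],-1)
    W=(P@cam2world(d).T)[...,:3].copy(); W[dep<=0]=np.nan; return W
E
python3 - <<'E'
from h import *
for n in ['scene','side','wrist']: d=snap(n,n+'0'); print(n,d['mtx'].tolist(), d['image'].shape)
print(get_state(), grip_depth() if callable(grip_depth) else grip_depth)
a=cv2.imread('pics/scene0.png');
cv2.imwrite('pics/s0.png',cv2.resize(a,(800,600),interpolation=cv2.INTER_CUBIC))
b=cv2.hconcat([cv2.resize(cv2.imread('pics/%s0.png'%n),(400,300),interpolation=cv2.INTER_AREA) for n in ['side','wrist']]);cv2.imwrite('pics/b0.png',b)
E
```

```text
scene [[459.37268616585516, 0.0, 249.4906923012839], [0.0, 459.37268616585516, 186.52173753945112], [0.0, 0.0, 1.0]] (384, 512, 3)
side [[353.81954232906537, 0.0, 253.28114643024458], [0.0, 353.81954232906537, 189.37556044292853], [0.0, 0.0, 1.0]] (384, 512, 3)
wrist [[297.3186396354542, 0.0, 256.0206401580811], [0.0, 297.3186396354542, 196.11970084105607], [0.0, 0.0, 1.0]] (384, 512, 3)
{'clock': 0.15, 'qpos': array([ 1.20797549e+00,  2.76477518e-01,  1.50583249e+00, -2.15211156e-05,
        1.36070561e+00, -1.21015077e-01]), 'qd': array([ 0.00024044, -0.00041115, -0.00337665, -0.00035634,  0.00154878,
       -0.0003571 ]), 'effort': array([ 1.51790984e-03, -4.17151880e+01, -2.46030968e+01, -2.27654891e-04,
        7.88149919e-03,  2.23832792e-07]), 'position': array([0.13756913, 0.5578993 , 0.2306265 ]), 'ee_rot': array([ 0.55622646, -0.43631347,  0.55707998,  0.43578042]), 'contact_force': array([-1.02915044,  0.09166868, -0.62214846]), 'moment': array([ 0.04084964, -0.01638041,  0.06970348]), 'width': 0.08490065533704624} 0.0187
```

View pics/s0.png

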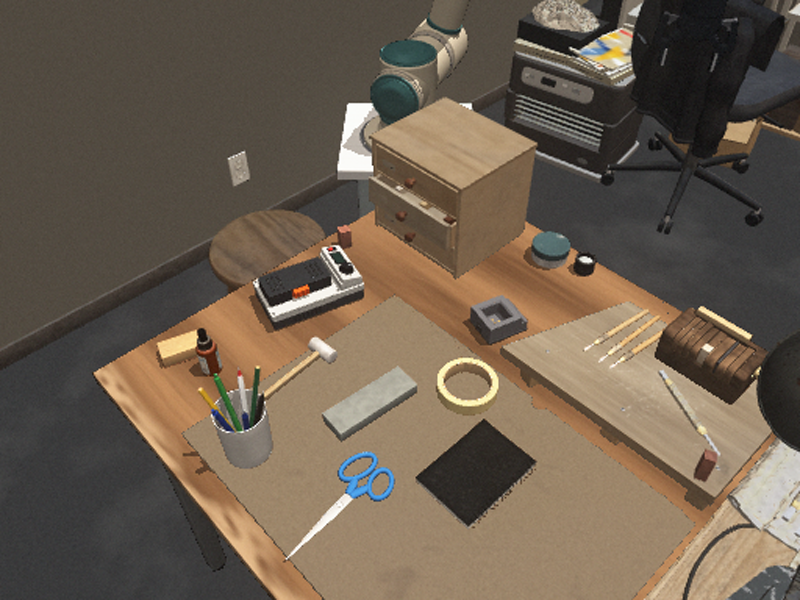

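View pics/b0.png

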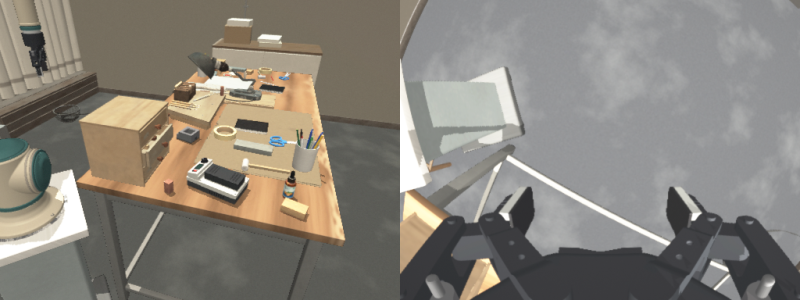

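The scene view shows the unit at about (310,285) of 800x600 with its orange tab facing the camera at (300,291). The console is to the upper right, and the charger well is at (497,318). The hammer lies at (300,365), the red block at (344,236) and the mat corner at (395,297).

Run:
```python
from h import *
d=load('scene0'); s=load('side0')
k=.64
for n,u,v,z in [('unit',310,285,None),('tab',300,291,None),('console',343,262,None),('mat',395,297,.007),('chg',497,318,None),('hammerhead',322,347,None),('red',344,236,None),('dropper',207,350,None),('cork',180,347,None),('stone',370,402,None),('tape',467,362,None),('chestcorner',457,272,0),('chesttopcorner',462,188,None),('board',502,349,None)]:
    print(n,np.round(px(d,u*k,v*k,z),3))
p0=px(d,310*k,285*k)
W=np.concatenate([cloud(d).reshape(-1,3),cloud(s).reshape(-1,3)]); C=np.concatenate([d['image'].reshape(-1,3),s['image'].reshape(-1,3)])
# orthographic map around unit & charger, 0.5px/mm
def ortho(W,C,x0,x1,y0,y1,f,sc):
    h=int((x1-x0)*sc);w=int((y1-y0)*sc); im=np.zeros((h,w,3),np.uint8); Z=np.full((h,w),-1.)
    m=np.isfinite(W).all(1)&(W[:,0]>x0)&(W[:,0]<x1)&(W[:,1]>y0)&(W[:,1]<y1)&(W[:,2]<.15); W=W[m];C=C[m]
    for i in np.argsort(W[:,2]):
        r=int((x1-W[i,0])*sc);c=int((y1-W[i,1])*sc); im[max(r-1,0):r+2,max(c-1,0):c+2]=C[i]
    cv2.imwrite(f,im)
n=d['depth'].size
print('scene z table', np.nanmedian(cloud(d)[int(330*k)+0:int(330*k)+6,int(210*k):int(230*k),2]))
x0,x1,y0,y1=.25,.85,-.35,.4
ortho(cloud(d).reshape(-1,3),d['image'].reshape(-1,3),x0,x1,y0,y1,'pics/ortho.png',1000)
```

```text
unit [ 0.589 -0.161  0.058]
tab [ 0.607 -0.176  0.06 ]
console [ 0.529 -0.107  0.059]
mat [ 0.566 -0.012  0.007]
chg [0.616 0.171 0.008]
hammerhead [ 0.71  -0.129  0.03 ]
red [ 0.423 -0.116  0.032]
dropper [ 0.744 -0.311  0.057]
cork [ 0.711 -0.371  0.025]
stone [ 0.817 -0.043  0.024]
tape [0.736 0.112 0.028]
chestcorner [0.489 0.104 0.   ]
chesttopcorner [0.508 0.102 0.211]
board [0.728 0.167 0.053]
scene z table -0.0017793151578613386
```

View pics/ortho.png

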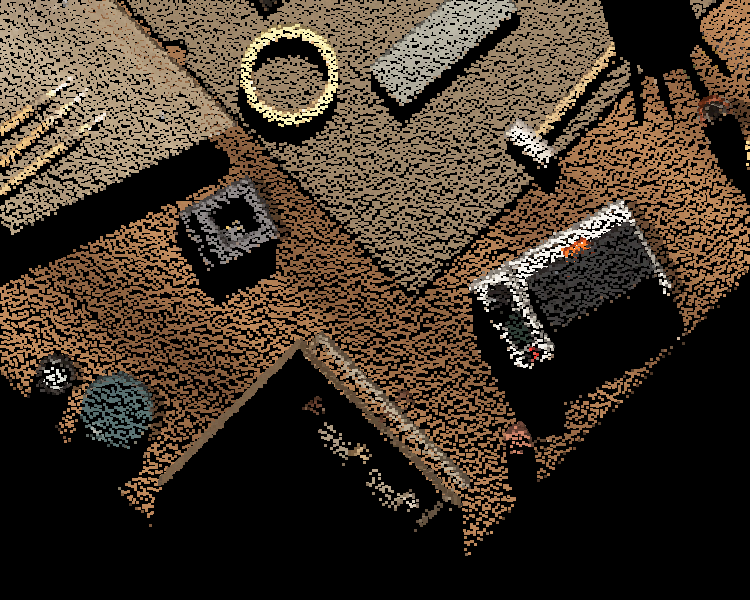

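The ortho map (row = 850−1000x, col = 400−1000y) shows the unit's tab-side deck edge from (470,287) to (620,203), so unit +x points at about −61°. The tab is at (575,245), the charger at (228,225) and the mat corner at (417,293). The mat is free around (0.67,−0.03).

```bash
cat >> h.py <<'E'
def frame(xdir,zdir):
    x=np.array(xdir,float); x/=np.linalg.norm(x); z=np.array(zdir,float); z-=x*(z@x); z/=np.linalg.norm(z)
    return R.from_matrix(np.stack([x,np.cross(z,x),z],1))
def plan(p,Rt,n=8,frm=None,vmax=.055,wmax=.17):
    """rows from the pose now (or frm=(p,R)) to p,Rt"""
    s=get_state(); p0,R0=(np.array(s['position']),rot(s['ee_rot'])) if frm is None else frm
    D=np.array(p)-p0; w=(R0.inv()*Rt).as_rotvec()
    need=max(np.linalg.norm(D)/vmax,np.linalg.norm(w)/wmax,1); N=int(np.ceil(need)); N=max(N,n)
    print('dist %.3f ang %.3f rows %d'%(np.linalg.norm(D),np.linalg.norm(w),N))
    for i in range(N):
        Ri=R0*R.from_rotvec(w*i/N); print(np.round(Ri.inv().apply(D/N)/.12,3).tolist(),np.round(w/N/(np.pi/2),3).tolist())
E
python3 - <<'E'
from h import *
s=get_state(); Rm=rot(s['ee_rot']); print(np.round(Rm.as_matrix(),3)); d=load('wrist0'); print(np.round(d['mount'],3))
ux=np.array([.49,-.873,0]);uy=np.array([.873,.49,0])
for sg in (1,-1):
    print(sg); Rt=frame([0,0,-1],sg*uy); plan([.56,-.16,.30],Rt)
E
```

```text
[[-0.    -0.971  0.239]
 [-0.001  0.239  0.971]
 [-1.     0.    -0.001]]
[[-0.     0.259 -0.966 -0.142]
 [-0.001  0.966  0.259  0.064]
 [ 1.     0.001  0.     0.001]
 [ 0.     0.     0.     1.   ]]
1
dist 0.836 ang 0.818 rows 16
[-0.036, -0.303, -0.31] [0.033, -0.0, 0.0]
[-0.036, -0.319, -0.295] [0.033, -0.0, 0.0]
[-0.036, -0.333, -0.278] [0.033, -0.0, 0.0]
[-0.036, -0.347, -0.26] [0.033, -0.0, 0.0]
[-0.036, -0.36, -0.242] [0.033, -0.0, 0.0]
[-0.036, -0.372, -0.224] [0.033, -0.0, 0.0]
[-0.036, -0.383, -0.204] [0.033, -0.0, 0.0]
[-0.036, -0.393, -0.185] [0.033, -0.0, 0.0]
[-0.036, -0.402, -0.164] [0.033, -0.0, 0.0]
[-0.036, -0.409, -0.144] [0.033, -0.0, 0.0]
[-0.036, -0.416, -0.122] [0.033, -0.0, 0.0]
[-0.036, -0.422, -0.101] [0.033, -0.0, 0.0]
[-0.036, -0.427, -0.079] [0.033, -0.0, 0.0]
[-0.036, -0.43, -0.057] [0.033, -0.0, 0.0]
[-0.036, -0.432, -0.035] [0.033, -0.0, 0.0]
[-0.036, -0.434, -0.013] [0.033, -0.0, 0.0]
-1
dist 0.836 ang 2.324 rows 16
[-0.036, -0.303, -0.31] [-0.092, -0.0, -0.0]
[-0.036, -0.255, -0.351] [-0.092, -0.0, -0.0]
[-0.036, -0.202, -0.384] [-0.092, -0.0, -0.0]
[-0.036, -0.144, -0.409] [-0.092, -0.0, -0.0]
[-0.036, -0.083, -0.426] [-0.092, -0.0, -0.0]
[-0.036, -0.021, -0.433] [-0.092, -0.0, -0.0]
[-0.036, 0.042, -0.432] [-0.092, -0.0, -0.0]
[-0.036, 0.104, -0.421] [-0.092, -0.0, -0.0]
[-0.036, 0.164, -0.402] [-0.092, -0.0, -0.0]
[-0.036, 0.221, -0.374] [-0.092, -0.0, -0.0]
[-0.036, 0.272, -0.338] [-0.092, -0.0, -0.0]
[-0.036, 0.318, -0.295] [-0.092, -0.0, -0.0]
[-0.036, 0.358, -0.245] [-0.092, -0.0, -0.0]
[-0.036, 0.389, -0.191] [-0.092, -0.0, -0.0]
[-0.036, 0.413, -0.133] [-0.092, -0.0, -0.0]
[-0.036, 0.428, -0.072] [-0.092, -0.0, -0.0]
```

Call:
arm_command(series=[{"dp": [-0.2, -0.3, -0.31], "angular": [0.033, 0, 0], "gripper": 85}, {"dp": [-0.2, -0.32, -0.295], "angular": [0.033, 0, 0], "gripper": 85}, {"dp": [-0.1, -0.333, -0.278], "angular": [0.033, 0, 0], "gripper": 85}, {"dp": [-0.04, -0.347, -0.26], "angular": [0.033, 0, 0], "gripper": 85}, {"dp": [-0.04, -0.36, -0.242], "angular": [0.033, 0, 0], "gripper": 85}, {"dp": [-0.04, -0.372, -0.224], "angular": [0.033, 0, 0], "gripper": 85}, {"dp": [-0.04, -0.383, -0.204], "angular": [0.033, 0, 0], "gripper": 85}, {"dp": [-0.04, -0.393, -0.185], "angular": [0.033, 0, 0], "gripper": 85}])

```text
clock: 1.15
position: [0.3505, 0.1896, 0.3154]
ee_rot: [0.635, -0.312, 0.636, 0.309]
contact_force: [0.8, 0.3, 0.0]
width: 0.0848
```

Run:
```python
from h import *
ux=np.array([.49,-.873,0]);uy=np.array([.873,.49,0])
plan([.56,-.16,.28],frame([0,0,-1],uy))
```

```text
dist 0.409 ang 0.398 rows 8
[0.039, -0.396, -0.153] [0.032, -0.0, 0.0]
[0.038, -0.403, -0.133] [0.032, -0.0, 0.0]
[0.038, -0.409, -0.113] [0.032, -0.0, 0.0]
[0.038, -0.414, -0.093] [0.032, -0.0, 0.0]
[0.038, -0.418, -0.072] [0.032, -0.0, 0.0]
[0.037, -0.421, -0.051] [0.032, -0.0, 0.0]
[0.037, -0.423, -0.03] [0.032, -0.0, 0.0]
[0.037, -0.424, -0.009] [0.032, -0.0, 0.0]
```

Call:
arm_command(series=[{"dp": [0.04, -0.41, -0.155], "angular": [0.034, 0, 0], "gripper": 85}, {"dp": [0.04, -0.42, -0.135], "angular": [0.034, 0, 0], "gripper": 85}, {"dp": [0.04, -0.42, -0.115], "angular": [0.034, 0, 0], "gripper": 85}, {"dp": [0.04, -0.42, -0.095], "angular": [0.034, 0, 0], "gripper": 85}, {"dp": [0.04, -0.42, -0.07], "angular": [0.034, 0, 0], "gripper": 85}, {"dp": [0.04, -0.42, -0.05], "angular": [0.032, 0, 0], "gripper": 85}, {"dp": [0.04, -0.42, -0.03], "angular": [0.03, 0, 0], "gripper": 85}, {"dp": [0, 0, 0], "angular": [0, 0, 0], "gripper": 85}])

```text
clock: 2.15
position: [0.5376, -0.1377, 0.2807]
ee_rot: [0.683, -0.185, 0.682, 0.183]
contact_force: [-0.2, 0.7, -0.3]
width: 0.0853
```

Run:
```python
from h import *
d=snap('wrist','wrist1'); s=d['state']; print(s['position'],np.round(rot(s['ee_rot']).as_matrix(),3).tolist(),s['qpos'])
a=cv2.resize(d['image'],(800,600),interpolation=cv2.INTER_CUBIC); cv2.imwrite('pics/w1.png',a)
d=load('wrist1'); W=cloud(d); print(np.nanpercentile(W[...,2],[1,50,99]))
```

```text
[ 0.53755023 -0.13768018  0.28065284] [[0.002, -0.502, 0.865], [-0.002, 0.865, 0.502], [-1.0, -0.002, 0.001]] [-3.75590223e-01  2.20613371e-01  1.45975528e+00 -8.21585670e-04
  1.45898383e+00 -9.01518547e-01]
[-0.7433976   0.00580201  0.38280224]
```

View pics/w1.png

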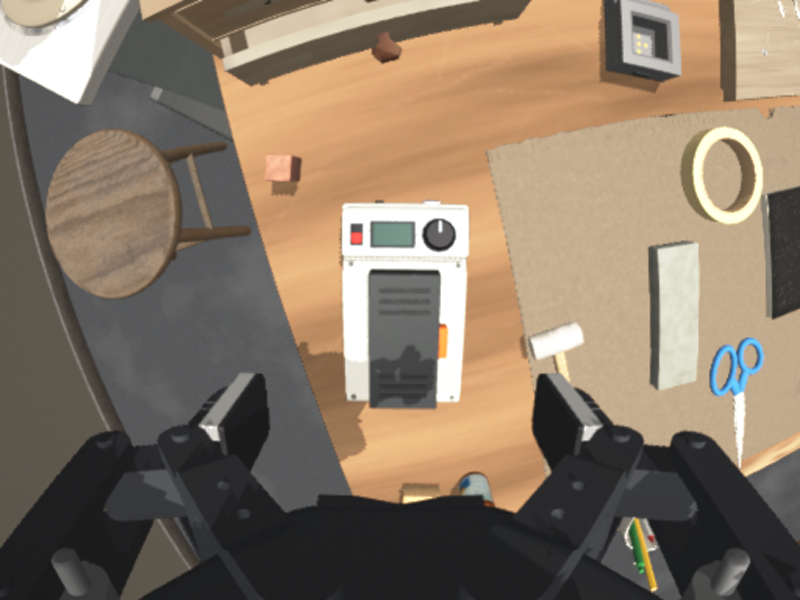

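The wrist view shows the unit head-on: console top corners at (343,206) and (468,206), near deck corners at (346,401) and (461,402), hood from (368,272) to (437,407), tab at (443,341). The charger is in the top right with its well at about (643,42).

Run:
```python
from h import *
d=load('wrist1'); W=cloud(d); k=.64
for n,u,v,z in [('deckNL',346,401,.04),('deckNR',461,402,.04),('consL',343,206,.078),('consR',468,206,.078),('hoodFL',370,271,.066),('hoodFR',440,271,.066),('hoodNR',437,407,.066),('hoodNL',370,408,.066),('tab',443,341,.054)]:
    print(n,np.round(px(d,u*k,v*k,z),4),np.round(px(d,u*k,v*k),3))
def rect(m,W,name):
    P=W[m][:,:2].astype(np.float32)*1000; r=cv2.minAreaRect(P); print(name,m.sum(),np.round(r[0],1),np.round(r[1],1),round(r[2],1)); return r
im=d['image'].astype(int); box=np.zeros(W.shape[:2],bool); box[150:270,205:310]=1
dark=im.max(-1)<100
m=box&dark&(W[...,2]>.055)&(W[...,2]<.08)&(W[...,0]>.5)
m=cv2.erode(m.astype(np.uint8),np.ones((2,2)))>0
print(np.nanmedian(W[m][:,2])); rect(m,W,'hood')
m=box&(W[...,2]>.03)&(W[...,2]<.048)&(im.min(-1)>120); print('deck z',np.nanmedian(W[m][:,2])); rect(m,W,'deck')
m=np.zeros_like(box);m[120:170,205:310]=1; m&=(W[...,2]>.07)&(W[...,2]<.09);rect(m,W,'console'); print(np.nanmedian(W[m][:,2]))
o=(im[...,2]>180)&(im[...,1]<160)&(im[...,0]<80)&box; print('orange',np.nanmedian(W[o],0),o.sum())
```

```text
deckNL [ 0.5607 -0.2728  0.04  ] [ 0.566 -0.293 -0.   ]
deckNR [ 0.6531 -0.2206  0.04  ] [ 0.668 -0.235  0.001]
consL [ 0.4781 -0.1153  0.078 ] [ 0.475 -0.119  0.038]
consR [ 0.5583 -0.0687  0.078 ] [ 0.57  -0.066 -0.   ]
hoodFL [ 0.5203 -0.1506  0.066 ] [ 0.521 -0.156  0.04 ]
hoodFR [ 0.5677 -0.1231  0.066 ] [ 0.572 -0.126  0.042]
hoodNR [ 0.6276 -0.2254  0.066 ] [ 0.65  -0.253 -0.001]
hoodNL [ 0.5781 -0.2551  0.066 ] [ 0.591 -0.288 -0.001]
tab [ 0.6031 -0.1744  0.054 ] [ 0.601 -0.173  0.061]
0.06595215994601777
hood 1564 [ 566.7 -175.3] [ 60.6 150.6] 24.9
deck z 0.039816025949298395
deck 2907 [ 573.8 -190.3] [104.  131.1] 29.2
console 267 [551.  -98.8] [20.4 21.7] 31.8
0.07298340434009404
orange [ 0.59804507 -0.17028671  0.06025855] 16
```

```bash
cat >> h.py <<'E'
a=np.deg2rad(29.3); uy=np.array([np.cos(a),np.sin(a),0]); ux=np.array([np.sin(a),-np.cos(a),0]); deck=np.array([.5745,-.1905,.04])
down=frame([0,0,-1],uy)
E
python3 - <<'E'
from h import *
plan([.5749,-.1903,.09],down)
E
```

```text
dist 0.202 ang 0.016 rows 8
[0.199, -0.069, 0.006] [0.001, 0.0, 0.0]
[0.199, -0.069, 0.006] [0.001, 0.0, 0.0]
[0.199, -0.069, 0.006] [0.001, 0.0, 0.0]
[0.199, -0.069, 0.006] [0.001, 0.0, 0.0]
[0.199, -0.069, 0.006] [0.001, 0.0, 0.0]
[0.199, -0.069, 0.007] [0.001, 0.0, 0.0]
[0.199, -0.069, 0.007] [0.001, 0.0, 0.0]
[0.199, -0.069, 0.007] [0.001, 0.0, 0.0]
```

Call:
arm_command(series=[{"dp": [0.24, -0.085, 0.007], "angular": [0.002, 0, 0], "gripper": 85}, {"dp": [0.24, -0.085, 0.007], "angular": [0.002, 0, 0], "gripper": 85}, {"dp": [0.24, -0.085, 0.007], "angular": [0.002, 0, 0], "gripper": 85}, {"dp": [0.24, -0.085, 0.007], "angular": [0.002, 0, 0], "gripper": 85}, {"dp": [0.24, -0.085, 0.007], "angular": [0.002, 0, 0], "gripper": 85}, {"dp": [0.24, -0.085, 0.007], "angular": [0.002, 0, 0], "gripper": 85}, {"dp": [0.2, -0.07, 0.007], "angular": [0, 0, 0], "gripper": 85}, {"dp": [0, 0, 0], "angular": [0, 0, 0], "gripper": 85}])

```text
clock: 3.2
position: [0.5741, -0.1826, 0.0826]
ee_rot: [0.685, -0.18, 0.682, 0.183]
contact_force: [-0.3, -0.3, -0.3]
width: 0.0847
```

Run:
```python
from h import *
plan([.5749,-.1903,.0415],down,n=4); plan([.5749,-.1903,.0415],down,n=1)
```

```text
dist 0.042 ang 0.009 rows 4
[0.085, -0.015, -0.007] [0.001, 0.001, -0.0]
[0.086, -0.015, -0.007] [0.001, 0.001, -0.0]
[0.086, -0.015, -0.007] [0.001, 0.001, -0.0]
[0.086, -0.015, -0.007] [0.001, 0.001, -0.0]
dist 0.042 ang 0.009 rows 1
[0.342, -0.06, -0.028] [0.005, 0.003, -0.002]
```

Call:
arm_command(series=[{"dp": [0.085, -0.016, -0.008], "angular": [0.001, 0.001, 0], "gripper": 85}, {"dp": [0.085, -0.016, -0.008], "angular": [0.001, 0.001, 0], "gripper": 85}, {"dp": [0.085, -0.016, -0.008], "angular": [0.001, 0.001, 0], "gripper": 85}, {"dp": [0.06, -0.016, -0.008], "angular": [0.001, 0, 0], "gripper": 85}, {"dp": [0.03, 0, 0], "angular": [0, 0, 0], "gripper": 85}, {"dp": [0, 0, 0], "angular": [0, 0, 0], "gripper": 85}, {"dp": [0, 0, 0], "angular": [0, 0, 0], "gripper": 85}, {"dp": [0, 0, 0], "angular": [0, 0, 0], "gripper": 85}])

```text
clock: 4.2
position: [0.5758, -0.1904, 0.0423]
ee_rot: [0.685, -0.18, 0.683, 0.18]
contact_force: [-0.3, 0.3, -0.8]
width: 0.0849
```

Run:
```python
from h import *
plan([.5749,-.1903,.0415],down,n=1)
d=snap('wrist','wrist2'); cv2.imwrite('pics/w2.png',cv2.resize(d['image'][120:320,130:390],(780,600),interpolation=cv2.INTER_CUBIC))
```

```text
dist 0.001 ang 0.004 rows 1
[0.006, 0.005, -0.006] [0.002, 0.001, 0.0]
```

View pics/w2.png

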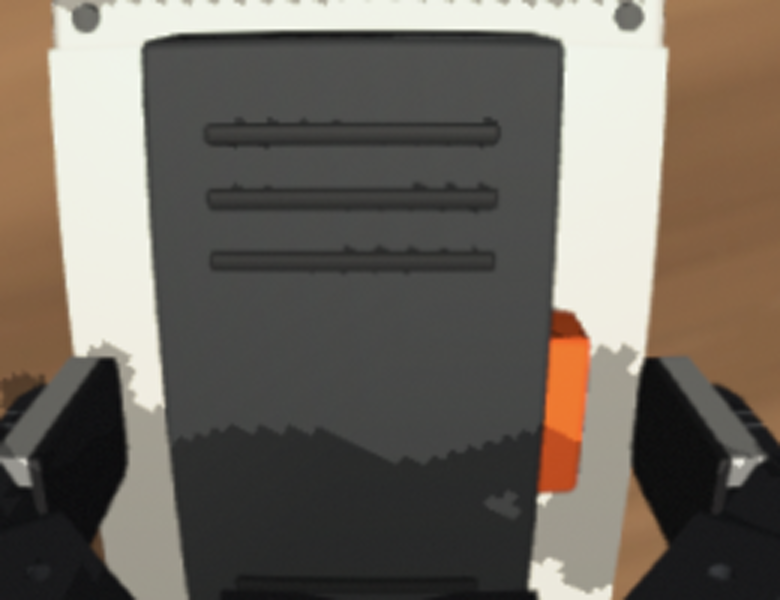

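The crop shows the fingers straddling the hood, tab at (565,400) between the pads along its length, with gaps of roughly 45 px on each side. I'll close now.

Call:
arm_command(grip_force=35, series=[{"dp": [0, 0, -0.005], "angular": [0, 0, 0], "gripper": 70}, {"dp": [0, 0, 0], "angular": [0, 0, 0], "gripper": 62}, {"dp": [0, 0, 0], "angular": [0, 0, 0], "gripper": 55}, {"dp": [0, 0, 0], "angular": [0, 0, 0], "gripper": 50}, {"dp": [0, 0, 0], "angular": [0, 0, 0], "gripper": 50}, {"dp": [0, 0, 0], "angular": [0, 0, 0], "gripper": 50}, {"dp": [0, 0, 0], "angular": [0, 0, 0], "gripper": 50}, {"dp": [0, 0, 0], "angular": [0, 0, 0], "gripper": 50}])

```text
clock: 5.25
position: [0.5742, -0.1917, 0.0443]
ee_rot: [0.684, -0.181, 0.683, 0.179]
contact_force: [-0.9, -0.1, 2.2]
width: 0.0579
```

Run:
```python
from h import *
s=get_state(); print(s['position'],s['contact_force'],s['moment'],s['width'])
# tilt 0.25 rad about -y rim
p0=np.array(s['position']); R0=rot(s['ee_rot']); piv=p0-29.5e-3*uy; piv[2]=.04
dr=R.from_rotvec(ux*.26); p1=piv+dr.apply(p0-piv); print(p0,p1)
plan(p1,dr*R0,n=5)
print('draw+lift', np.round((dr*R0).inv().apply(.008*uy)/.12,3),np.round((dr*R0).inv().apply([0,0,.05])/.12,3))
```

```text
[ 0.57424832 -0.19168485  0.04431582] [-0.89618569 -0.05056076  2.19046382] [ 0.02582236  0.14252445 -0.01363194] 0.05794163276858833
[ 0.57424832 -0.19168485  0.04431582] [ 0.5724161  -0.19271305  0.05175464]
dist 0.008 ang 0.260 rows 5
[-0.012, -0.0, -0.003] [0.0, -0.033, -0.0]
[-0.013, -0.0, -0.003] [0.0, -0.033, -0.0]
[-0.013, -0.0, -0.002] [0.0, -0.033, -0.0]
[-0.013, -0.0, -0.002] [0.0, -0.033, -0.0]
[-0.013, -0.0, -0.001] [0.0, -0.033, -0.0]
draw+lift [ 0.017 -0.     0.064] [-0.403 -0.001  0.107]
```

Call:
arm_command(series=[{"dp": [-0.016, 0, -0.003], "angular": [0, -0.033, 0], "gripper": 50}, {"dp": [-0.016, 0, -0.003], "angular": [0, -0.033, 0], "gripper": 50}, {"dp": [-0.016, 0, -0.002], "angular": [0, -0.033, 0], "gripper": 50}, {"dp": [-0.016, 0, -0.002], "angular": [0, -0.033, 0], "gripper": 50}, {"dp": [-0.016, 0, -0.001], "angular": [0, -0.033, 0], "gripper": 50}, {"dp": [0, 0, 0], "angular": [0, -0.005, 0], "gripper": 50}, {"dp": [0, 0, 0], "angular": [0, 0, 0], "gripper": 50}, {"dp": [0, 0, 0], "angular": [0, 0, 0], "gripper": 50}])

```text
clock: 6.25
position: [0.5727, -0.1915, 0.0516]
ee_rot: [0.771, -0.154, 0.584, 0.203]
contact_force: [-1.4, 0.0, 0.7]
width: 0.0574
```

Run:
```python
from h import *
d=snap('wrist','wrist3'); s=d['state']; e=snap('side','side3')
print(s['position'],s['contact_force'],s['moment'],s['width'],np.round(rot(s['ee_rot']).as_matrix(),3).tolist())
a=cv2.resize(d['image'][130:330,130:390],(520,400),interpolation=cv2.INTER_CUBIC)
b=cv2.resize(e['image'][190:270,210:330],(600//2*1,200),interpolation=cv2.INTER_CUBIC)
c=np.zeros((600,520,3),np.uint8); c[:400]=a; c[400:,:300]=b; cv2.imwrite('pics/w3.png',c)
```

```text
[ 0.57266082 -0.19146201  0.05164375] [-1.4283918   0.03442846  0.73590457] [-0.12244656  0.27560218 -0.014527  ] 0.0574333530387577 [[0.235, -0.493, 0.837], [0.133, 0.87, 0.475], [-0.963, -0.0, 0.271]]
```

View pics/w3.png

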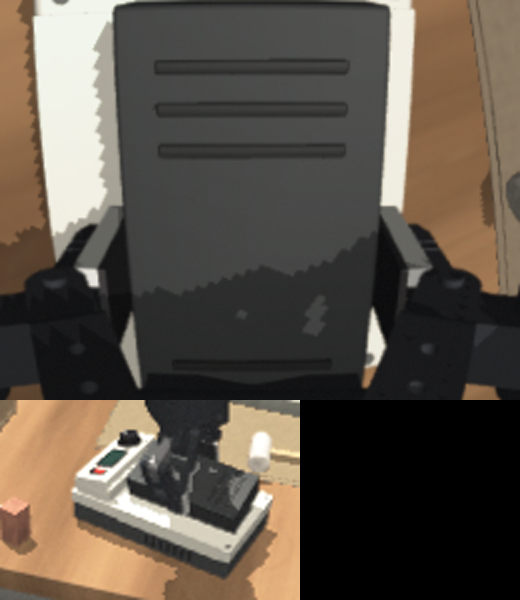

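Tilted 0.27 rad with the cover following in the jaws and no force build-up. Now I'll draw it towards +y and lift.

Call:
arm_command(series=[{"dp": [0.004, 0, 0.03], "angular": [0, 0, 0], "gripper": 50}, {"dp": [0.004, 0, 0.03], "angular": [0, 0, 0], "gripper": 50}, {"dp": [0.004, 0, 0.02], "angular": [0, 0, 0], "gripper": 50}, {"dp": [0, 0, 0], "angular": [0, 0, 0], "gripper": 50}, {"dp": [-0.04, 0, 0.011], "angular": [0, 0, 0], "gripper": 50}, {"dp": [-0.04, 0, 0.011], "angular": [0, 0, 0], "gripper": 50}, {"dp": [-0.08, 0, 0.022], "angular": [0, 0, 0], "gripper": 50}, {"dp": [-0.08, 0, 0.022], "angular": [0, 0, 0], "gripper": 50}])

```text
clock: 7.35
position: [0.5764, -0.1884, 0.0819]
ee_rot: [0.766, -0.157, 0.589, 0.205]
contact_force: [-0.6, -0.2, -1.4]
width: 0.0578
```

Run:
```python
from h import *
s=get_state()
print(s['position'],s['contact_force'],s['moment'],s['width'])
e=snap('side','side4');d=snap('wrist','wrist4')
a=cv2.resize(d['image'][130:330,130:390],(390,300)); b=cv2.resize(e['image'][170:270,190:320],(390,300),interpolation=cv2.INTER_CUBIC)
cv2.imwrite('pics/w4.png',cv2.hconcat([a,b]))
```

```text
[ 0.57635325 -0.18838849  0.08193305] [-0.61336686 -0.21140117 -1.36019107] [-0.08047297  0.06036756 -0.06560027] 0.05783391828904308
```

View pics/w4.png

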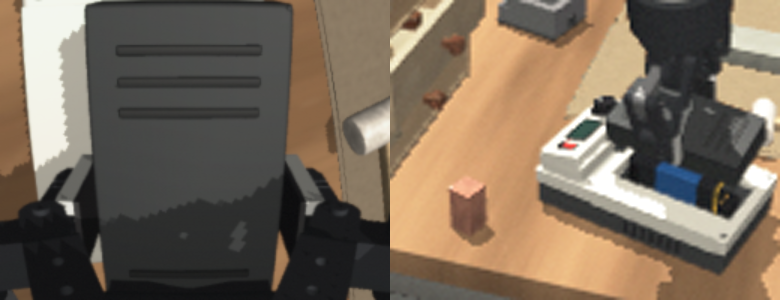

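The right panel shows the cover clear of the unit and the blue-banded pack in the bay at (680,185). Next I'll carry the cover to the mat.

Run:
```python
from h import *
c=np.sqrt(.5); Rt=frame([0,0,-1],[c,c,0])
plan([.6685,-.030,.11],Rt,n=8)
```

```text
dist 0.185 ang 0.370 rows 8
[0.015, 0.096, 0.167] [-0.021, 0.021, 0.003]
[0.01, 0.09, 0.17] [-0.021, 0.021, 0.003]
[0.005, 0.085, 0.173] [-0.021, 0.021, 0.003]
[-0.0, 0.079, 0.176] [-0.021, 0.021, 0.003]
[-0.006, 0.073, 0.179] [-0.021, 0.021, 0.003]
[-0.011, 0.068, 0.181] [-0.021, 0.021, 0.003]
[-0.017, 0.062, 0.182] [-0.021, 0.021, 0.003]
[-0.022, 0.056, 0.184] [-0.021, 0.021, 0.003]
```

Call:
arm_command(series=[{"dp": [-0.25, 0, 0.07], "angular": [0, 0, 0], "gripper": 50}, {"dp": [-0.25, 0, 0.07], "angular": [0, 0, 0], "gripper": 50}, {"dp": [0.01, 0.12, 0.21], "angular": [-0.028, 0.028, 0.004], "gripper": 50}, {"dp": [0.01, 0.12, 0.21], "angular": [-0.028, 0.028, 0.004], "gripper": 50}, {"dp": [0, 0.11, 0.22], "angular": [-0.028, 0.028, 0.004], "gripper": 50}, {"dp": [0, 0.1, 0.22], "angular": [-0.028, 0.028, 0.004], "gripper": 50}, {"dp": [0, 0.09, 0.22], "angular": [-0.028, 0.028, 0.004], "gripper": 50}, {"dp": [0, 0.08, 0.2], "angular": [-0.028, 0.028, 0.004], "gripper": 50}])

```text
clock: 8.45
position: [0.6578, -0.0354, 0.1692]
ee_rot: [0.649, -0.273, 0.656, 0.271]
contact_force: [-0.3, 0.4, -0.9]
width: 0.058
```

Run:
```python
from h import *
c=np.sqrt(.5); Rt=frame([0,0,-1],[c,c,0])
print(get_state()['position'],get_state()['width'])
plan([.6685,-.030,.04],Rt,n=6)
# free-space check on the mat from the scene camera, in mat coordinates
d=load('wrist1'); W=cloud(d).reshape(-1,3); o=np.array([.566,-.012]); q=W[:,:2]-o; A=(q[:,0]+q[:,1])*c; B=(q[:,0]-q[:,1])*c
m=(A>-.02)&(A<.15)&(B>0)&(B<.2)&(W[:,2]>.014)&(W[:,2]<.05); P=np.c_[A,B,W[:,2]][m]
for a0 in np.arange(-.02,.15,.01):
    k=(P[:,0]>=a0)&(P[:,0]<a0+.01)
    if k.sum()>2: print('a %.2f b %.3f..%.3f n%d'%(a0,P[k,1].min(),P[k,1].max(),k.sum()))
```

```text
[ 0.6578332  -0.03543388  0.16924615] 0.05798248436330889
dist 0.130 ang 0.011 rows 6
[0.179, -0.005, 0.018] [0.001, -0.001, -0.0]
[0.179, -0.005, 0.017] [0.001, -0.001, -0.0]
[0.179, -0.005, 0.017] [0.001, -0.001, -0.0]
[0.179, -0.005, 0.017] [0.001, -0.001, -0.0]
[0.179, -0.005, 0.016] [0.001, -0.001, -0.0]
[0.179, -0.005, 0.016] [0.001, -0.001, -0.0]
a -0.01 b 0.171..0.194 n125
a 0.00 b 0.170..0.193 n112
a 0.01 b 0.169..0.200 n133
a 0.02 b 0.169..0.197 n112
a 0.03 b 0.168..0.191 n103
a 0.12 b 0.147..0.200 n134
a 0.13 b 0.117..0.200 n370
a 0.14 b 0.117..0.200 n279
```

Call:
arm_command(series=[{"dp": [0.2, -0.005, 0.018], "angular": [0.001, -0.001, 0], "gripper": 50}, {"dp": [0.2, -0.005, 0.018], "angular": [0.001, -0.001, 0], "gripper": 50}, {"dp": [0.2, -0.005, 0.018], "angular": [0.001, -0.001, 0], "gripper": 50}, {"dp": [0.2, -0.005, 0.018], "angular": [0.001, -0.001, 0], "gripper": 50}, {"dp": [0.15, -0.005, 0.018], "angular": [0.001, -0.001, 0], "gripper": 50}, {"dp": [0.1, -0.005, 0.018], "angular": [0, 0, 0], "gripper": 50}, {"dp": [0, 0, 0], "angular": [0, 0, 0], "gripper": 50}, {"dp": [0, 0, 0], "angular": [0, 0, 0], "gripper": 50}])

```text
clock: 9.45
position: [0.6733, -0.0235, 0.0405]
ee_rot: [0.654, -0.271, 0.652, 0.272]
contact_force: [-0.5, -0.6, -0.6]
width: 0.0574
```

Run:
```python
from h import *
c=np.sqrt(.5); Rt=frame([0,0,-1],[c,c,0]); s=get_state()
print(s['position'],s['width'],s['contact_force'])
plan([.6685,-.030,.023],Rt,n=4)
e=snap('side','side5'); cv2.imwrite('pics/s5.png',cv2.resize(e['image'][120:240,200:360],(640,480),interpolation=cv2.INTER_CUBIC))
```

```text
[ 0.67325045 -0.02352299  0.04046134] 0.05736300380151646 [-0.48965644 -0.55371593 -0.60713431]
dist 0.019 ang 0.004 rows 4
[0.036, -0.002, -0.017] [0.0, 0.001, 0.0]
[0.036, -0.002, -0.017] [0.0, 0.001, 0.0]
[0.036, -0.003, -0.017] [0.0, 0.001, 0.0]
[0.036, -0.003, -0.017] [0.0, 0.001, 0.0]
```

View pics/s5.png

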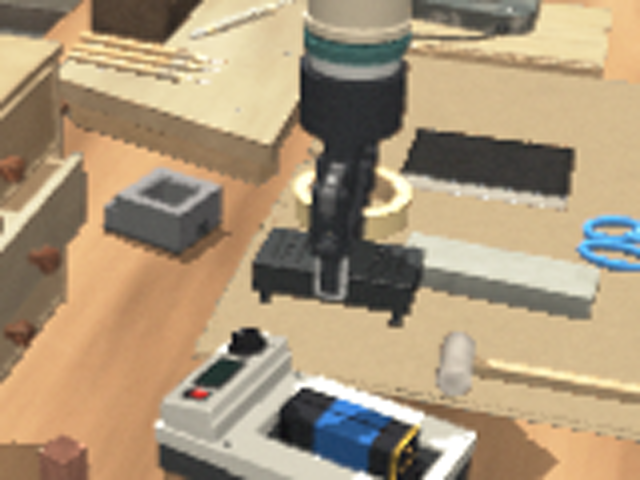

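The cover hangs level over the mat at (340,270), its feet at (265,295) and (397,320). The pack's brass contacts face away from the console at (405,450). I'll lower and release it.

Call:
arm_command(series=[{"dp": [0.036, -0.003, -0.017], "angular": [0, 0.001, 0], "gripper": 50}, {"dp": [0.036, -0.003, -0.017], "angular": [0, 0.001, 0], "gripper": 50}, {"dp": [0.036, -0.003, -0.017], "angular": [0, 0, 0], "gripper": 50}, {"dp": [0.03, 0, -0.01], "angular": [0, 0, 0], "gripper": 50}, {"dp": [0.01, 0, 0], "angular": [0, 0, 0], "gripper": 50}, {"dp": [0, 0, 0], "angular": [0, 0, 0], "gripper": 50}, {"dp": [0, 0, 0], "angular": [0, 0, 0], "gripper": 50}, {"dp": [0, 0, 0], "angular": [0, 0, 0], "gripper": 50}])

```text
clock: 10.5
position: [0.6694, -0.0302, 0.0233]
ee_rot: [0.654, -0.272, 0.652, 0.271]
contact_force: [-1.0, 0.4, -1.2]
width: 0.0577
```

Run:
```python
from h import *
s=get_state(); print(s['position'],s['width'],s['contact_force'])
```

```text
[ 0.66940817 -0.03023268  0.02327715] 0.0577078294216952 [-0.96798241  0.40461189 -1.17371757]
```

Call:
arm_command(series=[{"dp": [0.01, 0, 0], "angular": [0, 0, 0], "gripper": 50}, {"dp": [0.01, 0, 0], "angular": [0, 0, 0], "gripper": 56}, {"dp": [0, 0, 0], "angular": [0, 0, 0], "gripper": 62}, {"dp": [0, 0, 0], "angular": [0, 0, 0], "gripper": 70}, {"dp": [0, 0, 0], "angular": [0, 0, 0], "gripper": 80}, {"dp": [0, 0, 0], "angular": [0, 0, 0], "gripper": 85}, {"dp": [0, 0, 0], "angular": [0, 0, 0], "gripper": 85}, {"dp": [0, 0, 0], "angular": [0, 0, 0], "gripper": 85}])

```text
clock: 11.5
position: [0.6701, -0.0303, 0.0219]
ee_rot: [0.655, -0.272, 0.651, 0.27]
contact_force: [-0.2, -0.5, -0.6]
width: 0.0848
```

Call:
arm_command(series=[{"dp": [-0.1, 0, 0], "angular": [0, 0, 0], "gripper": 85}, {"dp": [-0.2, 0, 0], "angular": [0, 0, 0], "gripper": 85}, {"dp": [-0.3, 0, 0], "angular": [0, 0, 0], "gripper": 85}, {"dp": [-0.4, 0, 0], "angular": [0, 0, 0], "gripper": 85}, {"dp": [-0.4, 0, 0], "angular": [0, 0, 0], "gripper": 85}, {"dp": [-0.4, 0, 0], "angular": [0, 0, 0], "gripper": 85}, {"dp": [0, 0, 0], "angular": [0, 0, 0], "gripper": 85}, {"dp": [0, 0, 0], "angular": [0, 0, 0], "gripper": 85}])

```text
clock: 12.5
position: [0.6688, -0.03, 0.2499]
ee_rot: [0.656, -0.273, 0.65, 0.269]
contact_force: [-0.5, -0.2, -0.3]
width: 0.0851
```

Run:
```python
from h import *
s=get_state(); print(s['position'],s['width'],s['contact_force'],s['qpos'])
d=snap('scene','scene6'); w=snap('wrist','wrist6'); 
W=cloud(load('scene6')).reshape(-1,3); im=d['image'].reshape(-1,3).astype(int)
dk=np.linalg.norm(W[:,:2]-[.669,-.03],axis=1)<.075
m=dk&(im.max(1)<110)&(W[:,2]>.036)&(W[:,2]<.06); P=W[m]; print('cover top',np.median(P,0),m.sum()); 
A=np.c_[P[:,:2],np.ones(len(P))]; print('plane',np.linalg.lstsq(A,P[:,2],rcond=None)[0][:2])
a=cv2.resize(w['image'],(400,300)); b=cv2.resize(d['image'][130:290,140:350],(394,300),interpolation=cv2.INTER_CUBIC); cv2.imwrite('pics/w6.png',cv2.hconcat([a,b]))
cv2.imwrite('pics/w6.png',cv2.resize(w['image'],(800,600),interpolation=cv2.INTER_CUBIC))
```

```text
[ 0.66877699 -0.03001765  0.24993802] 0.08510355751561997 [-0.48000434 -0.20875791 -0.32279369] [-1.48569702e-01  4.06782358e-01  1.26051702e+00 -2.54079559e-04
  1.46500041e+00 -9.35986488e-01]
cover top [ 0.67087901 -0.03474841  0.0423544 ] 751
plane [-0.01429256 -0.0088964 ]
```

View pics/w6.png

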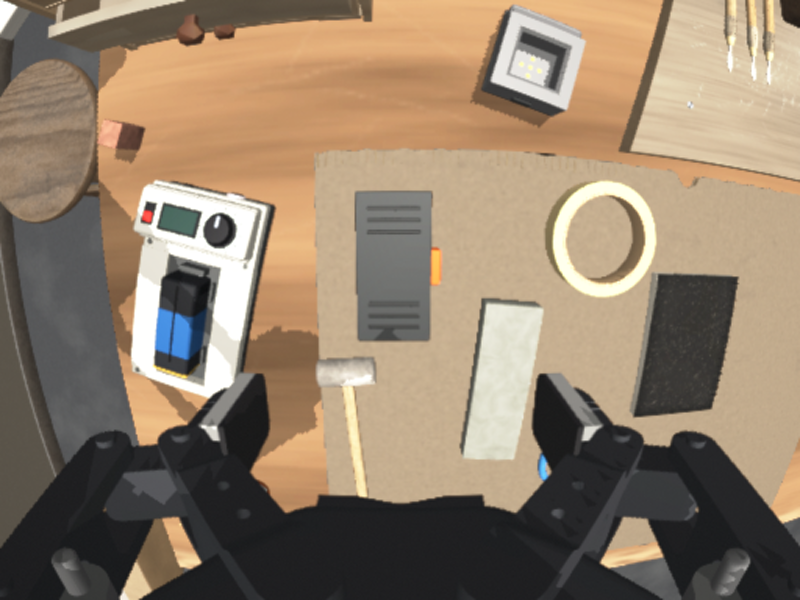

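The wrist view shows the cover lying flat and right way up on the mat at (395,265), tab out, bystanders untouched. The pack is in the bay at (182,322). The charger is at (535,60) with its well around (532,65). Next I'll measure the charger and pack.

Run:
```python
from h import *
for f in ['wrist6','wrist1','scene6','scene0']:
    d=load(f); W=cloud(d); 
    m=(W[...,2]>.033)&(W[...,2]<.045)&(np.hypot(W[...,0]-.63,W[...,1]-.17)<.075)
    P=W[m]; 
    if len(P)<20: print(f,len(P)); continue
    r=cv2.minAreaRect(P[:,:2].astype(np.float32)*1000); print(f,m.sum(),np.round(r[0],1),np.round(r[1],1),round(r[2],1),'z',np.median(P[:,2]))
    g=(W[...,2]>.005)&(W[...,2]<.02)&(np.hypot(W[...,0]-r[0][0]/1000,W[...,1]-r[0][1]/1000)<.03); print('  well floor pts',g.sum(),np.round(np.median(W[g],0),4) if g.sum() else '')
d=load('wrist6'); W=cloud(d)
im=d['image'].astype(int)
blue=(im[...,0]>120)&(im[...,2]<90)&(W[...,1]<-.12); P=W[blue]; print('blue',blue.sum(),np.median(P,0))
t=blue&(W[...,2]>.055); r=cv2.minAreaRect(W[t][:,:2].astype(np.float32)*1000); print('blue top',np.round(r[0],1),np.round(r[1],1),r[2])
# ortho of charger from wrist6 image colours
K=np.zeros((480,480,3),np.uint8)
xs=.63+(np.arange(480)[::-1]-240)/4000; ys=.17-(np.arange(480)-240)/4000
T=np.linalg.inv(cam2world(d)); X,Y=np.meshgrid(xs,ys,indexing='ij')
Q=np.stack([X,Y,np.full_like(X,.039),np.ones_like(X)],-1)@T.T
x=Q[...,0]/-Q[...,2];y=-Q[...,1]/-Q[...,2]; rr=np.hypot(x,y); th=np.arctan(rr)/rr; M=d['mtx']
u=(x*th*M[0,0]+M[0,2]).astype(np.float32); v=(y*th*M[1,1]+M[1,2]).astype(np.float32)
cv2.imwrite('pics/c6.png',cv2.remap(d['image'],u,v,cv2.INTER_CUBIC))
```

```text
wrist6 1680 [629.4 166. ] [65.1 65.1] 28.4 z 0.038495625007870654
  well floor pts 643 [0.6295 0.1724 0.011 ]
wrist1 1085 [629.4 165.9] [65.7 65.6] 28.5 z 0.03843310661700772
  well floor pts 325 [0.6345 0.1753 0.0112]
scene6 302 [628.3 165.3] [66.7 67.6] 28.9 z 0.03665004375434361
  well floor pts 83 [0.6134 0.1673 0.0114]
scene0 304 [628.6 164.7] [67.1 66.9] 28.9 z 0.03676430417835275
  well floor pts 83 [0.6132 0.1674 0.0103]
blue 577 [ 0.57458605 -0.19394863  0.06002944]
blue top [ 574.7 -194.7] [32.2 39.2] 29.007314682006836
```

View pics/c6.png

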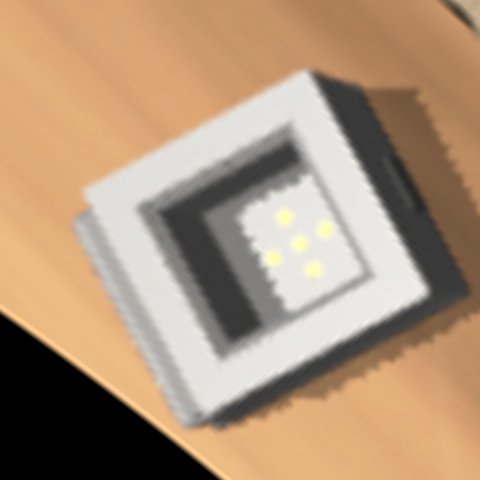

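The rectified crop (4 px/mm, centre = (0.63, 0.17)) shows the charger's square top, with the well opening's corners at (138,205), (292,125), (372,275) and (220,358). That puts the well centre at about (0.6297, 0.166), yaw 28.4°, in agreement with the depth fit. The lower step (charger −x) points away to the left.

```bash
cat >> h.py <<'E'
phi=np.deg2rad(22)
Rg=R.from_rotvec(uy*-phi)*R.from_matrix(frame([0,0,-1],uy).as_matrix())   # lean: approach tilts to +ux
G=deck-.0025*uy; G=np.array([G[0],G[1],.047])   # TCP at grasp
packO=deck+[0,0,-.014]-.0025*uy   # pack origin
well=np.array([.6296,.166,.011]); yaw=np.deg2rad(28.5-29.3)
Q=R.from_rotvec([0,0,yaw])*R.from_rotvec(uy*np.pi/2)
Rf=Q*Rg
def tcp_final(p,Rn,h=0.,po=packO):
    """TCP for pack standing h above the well floor, if grasp TCP was p"""
    cont=po+.042*ux+np.array([0,0,.017]); return well+[0,0,h]+Q.apply(p-cont)
E
python3 - <<'E'
from h import *
print('approach',np.round(Rg.as_matrix()[:,0],3)); 
if (Rg.as_matrix()[:,0]@ux)<0: print('SIGN WRONG')
print('final axes',np.round(Rf.as_matrix(),3).tolist(), tcp_final(G,Rg), tcp_final(G,Rg,.04))
from scipy.optimize import least_squares
C=None
def fk(q,s4): return R.from_euler('z',q[0])*R.from_euler('y',q[1]+q[2])*R.from_euler('z',s4*q[3])*R.from_euler('y',q[4])*R.from_euler('z',q[5])
s=get_state(); C=fk(s['qpos'],1).inv()*rot(s['ee_rot']); print('C',np.round(C.as_matrix(),2).tolist())
s0=[1.208,.2765,1.5058,0,1.3607,-.121]; print('chk',((fk(s0,1)*C).inv()*rot([.55622646,-.43631347,.55707998,.43578042])).magnitude())
for s4 in (1,-1):
  for Rt,q1,b in ((Rg,-.4,1.6),(Rf,-.03,1.9)):
    for g in ([0,1.5,-.9],[1.0*s4,1.8,-.9],[-1*s4,1.8,0],[1,1.8,1]):
      r=least_squares(lambda v:((fk([q1,b,0,*v],s4)*C).inv()*Rt).as_rotvec(),g); 
      if r.cost<1e-8: print(s4,np.round(r.x,2))
plan(G+np.array([0,0,.10]),Rg)
E
```

```text
approach [ 0.183 -0.327 -0.927]
final axes [[-0.442, -0.179, 0.879], [0.815, 0.329, 0.477], [-0.375, 0.927, 0.0]] [0.63150864 0.16248473 0.053     ] [0.63150864 0.16248473 0.093     ]
C [[-0.0, 0.0, -1.0], [-0.0, 1.0, 0.0], [1.0, 0.0, -0.0]]
chk 2.6637477770553987e-05
1 [-0.24  1.24 -0.87]
1 [-0.24  1.24 -0.87]
1 [-0.24  1.24 -0.87]
1 [-0.24  1.24 -0.87]
1 [ 1.01  1.9  -0.53]
1 [ 1.01  1.9  -0.53]
1 [ 1.01  1.9  -0.53]
1 [ 1.01  1.9  -0.53]
-1 [ 0.24  1.24 -0.87]
-1 [ 0.24  1.24 -0.87]
-1 [ 0.24  1.24 -0.87]
-1 [ 0.24  1.24 -0.87]
-1 [-1.01  1.9  -0.53]
-1 [-1.01  1.9  -0.53]
-1 [-1.01  1.9  -0.53]
-1 [-1.01  1.9  -0.53]
dist 0.214 ang 0.467 rows 8
[0.106, -0.047, -0.191] [0.022, 0.005, -0.03]
[0.11, -0.048, -0.188] [0.022, 0.005, -0.03]
[0.113, -0.049, -0.186] [0.022, 0.005, -0.03]
[0.117, -0.05, -0.183] [0.022, 0.005, -0.03]
[0.121, -0.051, -0.181] [0.022, 0.005, -0.03]
[0.125, -0.051, -0.178] [0.022, 0.005, -0.03]
[0.128, -0.051, -0.176] [0.022, 0.005, -0.03]
[0.132, -0.051, -0.173] [0.022, 0.005, -0.03]
```

```bash
sed -i 's/^G=deck-.0025\*uy; /G=deck-.0025*uy-.024*ux; /; s/^phi=/phi=/' h.py; sed -i 's/\(phi); \)//' h.py; grep -n "G=deck" h.py
python3 - <<'E'
from h import *
print(G, tcp_final(G,Rg))
plan(G+np.array([0,0,.08]),Rg)
E
```

```text
45:G=deck-.0025*uy-.024*ux; G=np.array([G[0],G[1],.047])   # TCP at grasp
[ 0.56057465 -0.17079379  0.047     ] [0.63150864 0.16248473 0.077     ]
dist 0.216 ang 0.467 rows 8
[0.127, -0.023, -0.184] [0.022, 0.005, -0.03]
[0.129, -0.023, -0.182] [0.022, 0.005, -0.03]
[0.132, -0.023, -0.181] [0.022, 0.005, -0.03]
[0.134, -0.023, -0.179] [0.022, 0.005, -0.03]
[0.136, -0.022, -0.177] [0.022, 0.005, -0.03]
[0.139, -0.022, -0.175] [0.022, 0.005, -0.03]
[0.141, -0.021, -0.174] [0.022, 0.005, -0.03]
[0.143, -0.021, -0.172] [0.022, 0.005, -0.03]
```

Call:
arm_command(series=[{"dp": [0.135, -0.025, -0.2], "angular": [0.022, 0.005, -0.03], "gripper": 65}, {"dp": [0.135, -0.025, -0.2], "angular": [0.022, 0.005, -0.03], "gripper": 65}, {"dp": [0.14, -0.025, -0.2], "angular": [0.022, 0.005, -0.03], "gripper": 65}, {"dp": [0.14, -0.025, -0.2], "angular": [0.022, 0.005, -0.03], "gripper": 65}, {"dp": [0.15, -0.025, -0.2], "angular": [0.022, 0.005, -0.03], "gripper": 65}, {"dp": [0.15, -0.025, -0.19], "angular": [0.022, 0.005, -0.03], "gripper": 65}, {"dp": [0.15, -0.02, -0.18], "angular": [0.022, 0.005, -0.03], "gripper": 65}, {"dp": [0, 0, 0], "angular": [0.01, 0, -0.02], "gripper": 65}])

```text
clock: 13.6
position: [0.5523, -0.1664, 0.1186]
ee_rot: [0.698, -0.305, 0.645, 0.054]
contact_force: [0.6, 0.1, 0.1]
width: 0.065
```

Run:
```python
from h import *
s=get_state();print(s['position'],s['qpos'])
plan(G,Rg,n=6)
```

```text
[ 0.55231579 -0.16639877  0.11860692] [-0.24242467  0.27918986  1.87682234 -0.393371    0.7808814  -0.51097203]
dist 0.072 ang 0.028 rows 6
[0.097, 0.025, 0.009] [0.001, -0.002, -0.002]
[0.097, 0.025, 0.008] [0.001, -0.002, -0.002]
[0.097, 0.026, 0.008] [0.001, -0.002, -0.002]
[0.097, 0.026, 0.008] [0.001, -0.002, -0.002]
[0.096, 0.026, 0.008] [0.001, -0.002, -0.002]
[0.096, 0.027, 0.007] [0.001, -0.002, -0.002]
```

Call:
arm_command(series=[{"dp": [0.097, 0.026, 0.009], "angular": [0.001, -0.002, -0.002], "gripper": 65}, {"dp": [0.097, 0.026, 0.009], "angular": [0.001, -0.002, -0.002], "gripper": 65}, {"dp": [0.097, 0.026, 0.008], "angular": [0.001, -0.002, -0.002], "gripper": 65}, {"dp": [0.097, 0.026, 0.008], "angular": [0.001, -0.002, -0.002], "gripper": 65}, {"dp": [0.08, 0.026, 0.008], "angular": [0.001, -0.002, -0.002], "gripper": 65}, {"dp": [0.05, 0.02, 0.008], "angular": [0, 0, 0], "gripper": 65}, {"dp": [0, 0, 0], "angular": [0, 0, 0], "gripper": 65}, {"dp": [0, 0, 0], "angular": [0, 0, 0], "gripper": 65}])

```text
clock: 14.6
position: [0.5591, -0.1682, 0.0464]
ee_rot: [0.704, -0.306, 0.639, 0.05]
contact_force: [0.5, 0.3, 0.5]
width: 0.0652
```

Run:
```python
from h import *
s=get_state();print(s['position'],s['contact_force'],s['width'])
plan(G,Rg,n=1)
```

```text
[ 0.55905489 -0.16820875  0.04636053] [0.47694251 0.29774486 0.46621966] 0.0651514040108914
dist 0.003 ang 0.011 rows 1
[0.004, -0.025, 0.0] [0.005, -0.001, -0.005]
```

Now close on the pack.

Call:
arm_command(grip_force=70, series=[{"dp": [0, -0.02, 0], "angular": [0.004, 0, -0.004], "gripper": 55}, {"dp": [0, 0, 0], "angular": [0, 0, 0], "gripper": 45}, {"dp": [0, 0, 0], "angular": [0, 0, 0], "gripper": 36}, {"dp": [0, 0, 0], "angular": [0, 0, 0], "gripper": 25}, {"dp": [0, 0, 0], "angular": [0, 0, 0], "gripper": 25}, {"dp": [0, 0, 0], "angular": [0, 0, 0], "gripper": 25}, {"dp": [0, 0, 0], "angular": [0, 0, 0], "gripper": 25}, {"dp": [0, 0, 0], "angular": [0, 0, 0], "gripper": 25}])

```text
clock: 15.6
position: [0.5586, -0.1713, 0.0489]
ee_rot: [0.704, -0.306, 0.639, 0.045]
contact_force: [-1.5, -0.4, 1.4]
width: 0.0322
```

Run:
```python
from h import *
s=get_state();print(s['position'].tolist(),s['ee_rot'].tolist(),s['contact_force'],s['width'])
print(np.round(rot(s['ee_rot']).as_matrix(),3).tolist())
p=s['position']-deck; print('unit offset x,y',p@ux,p@uy)
print('lift 100 mm total:',np.round(rot(s['ee_rot']).inv().apply([0,0,.1])/.12,3))
```

```text
[0.5585693451689168, -0.17134847735183814, 0.0488787749962693] [0.7042817594819621, -0.3061959967864503, 0.6389318741301092, 0.0446908831142326] [-1.48042072 -0.4230099   1.40468942] 0.032204388596788786
[[0.18, -0.454, 0.873], [-0.328, 0.808, 0.488], [-0.927, -0.374, -0.004]]
unit offset x,y -0.024497637340949917 -0.004520215459629004
lift 100 mm total: [-0.773 -0.312 -0.003]
```

Call:
arm_command(series=[{"dp": [-0.05, -0.02, 0], "angular": [0, 0, 0], "gripper": 25}, {"dp": [-0.08, -0.032, 0], "angular": [0, 0, 0], "gripper": 25}, {"dp": [-0.12, -0.048, 0], "angular": [0, 0, 0], "gripper": 25}, {"dp": [-0.16, -0.065, 0], "angular": [0, 0, 0], "gripper": 25}, {"dp": [-0.2, -0.08, 0], "angular": [0, 0, 0], "gripper": 25}, {"dp": [-0.2, -0.08, 0], "angular": [0, 0, 0], "gripper": 25}, {"dp": [-0.1, -0.04, 0], "angular": [0, 0, 0], "gripper": 25}, {"dp": [0, 0, 0], "angular": [0, 0, 0], "gripper": 25}])

```text
clock: 16.6
position: [0.5602, -0.1695, 0.1749]
ee_rot: [0.706, -0.306, 0.637, 0.045]
contact_force: [-0.7, 0.0, -3.3]
width: 0.0319
```

```bash
cat >> h.py <<'E'
gp=np.array([0.55857,-0.17135,0.04888]); gR=rot([0.70428176,-0.306196,0.63893187,0.04469088])
# y of TCP equals pack's y (jaws centre it); pack x, z from the bay
po=packO+uy*((gp-packO)@uy)
Fp=well+Q.apply(gp-(po+.042*ux+np.array([0,0,.017]))); FR=Q*gR
E
python3 - <<'E'
from h import *
s=get_state();print(s['position'],s['contact_force'],s['width'],'final TCP',Fp)
plan(Fp+np.array([0,0,.09]),FR,n=14)
E
```

```text
[ 0.56019239 -0.16949498  0.17486167] [-0.65660185  0.02686494 -3.28671834] 0.03188131450504334 final TCP [0.63240569 0.16083256 0.07749599]
dist 0.338 ang 1.571 rows 14
[-0.052, 0.141, 0.134] [0.001, -0.0, 0.071]
[-0.036, 0.146, 0.134] [0.001, -0.0, 0.071]
[-0.019, 0.149, 0.133] [0.001, -0.0, 0.071]
[-0.002, 0.151, 0.133] [0.001, -0.0, 0.071]
[0.015, 0.15, 0.133] [0.001, -0.0, 0.071]
[0.031, 0.148, 0.133] [0.001, -0.0, 0.071]
[0.048, 0.143, 0.133] [0.001, -0.0, 0.071]
[0.063, 0.137, 0.133] [0.001, -0.0, 0.071]
[0.078, 0.129, 0.133] [0.001, -0.0, 0.071]
[0.092, 0.12, 0.133] [0.001, -0.0, 0.071]
[0.105, 0.109, 0.133] [0.001, -0.0, 0.071]
[0.117, 0.097, 0.132] [0.001, -0.0, 0.071]
[0.127, 0.083, 0.132] [0.001, -0.0, 0.071]
[0.136, 0.068, 0.132] [0.001, -0.0, 0.071]
```

Call:
arm_command(series=[{"dp": [-0.05, 0.14, 0.134], "angular": [0.001, 0, 0.071], "gripper": 25}, {"dp": [-0.036, 0.146, 0.134], "angular": [0.001, 0, 0.071], "gripper": 25}, {"dp": [-0.02, 0.15, 0.134], "angular": [0.001, 0, 0.071], "gripper": 25}, {"dp": [0, 0.15, 0.134], "angular": [0.001, 0, 0.071], "gripper": 25}, {"dp": [0.015, 0.15, 0.134], "angular": [0.001, 0, 0.071], "gripper": 25}, {"dp": [0.03, 0.15, 0.134], "angular": [0.001, 0, 0.071], "gripper": 25}, {"dp": [0.048, 0.143, 0.134], "angular": [0.001, 0, 0.071], "gripper": 25}, {"dp": [0, 0, 0], "angular": [0, 0, 0], "gripper": 25}])

```text
clock: 17.6
position: [0.5931, 0.0009, 0.1627]
ee_rot: [0.629, -0.026, 0.71, 0.316]
contact_force: [-0.8, 0.8, -1.9]
width: 0.0323
```

Run:
```python
from h import *
s=get_state();print(s['position'],s['contact_force'],s['width'],s['qpos'])
plan(Fp+np.array([0,0,.09]),FR,n=8)
```

```text
[0.59308055 0.00089792 0.16273011] [-0.83573263  0.76424335 -1.88489166] 0.032272639701324046 [-0.29400025  0.49739219  1.40952431  0.28743491  1.55746948 -0.84501634]
dist 0.165 ang 0.759 rows 8
[0.047, 0.117, 0.116] [-0.001, -0.001, 0.06]
[0.058, 0.112, 0.116] [-0.001, -0.001, 0.06]
[0.068, 0.106, 0.116] [-0.001, -0.001, 0.06]
[0.078, 0.099, 0.116] [-0.001, -0.001, 0.06]
[0.087, 0.091, 0.116] [-0.001, -0.001, 0.06]
[0.096, 0.083, 0.116] [-0.001, -0.001, 0.06]
[0.103, 0.073, 0.116] [-0.001, -0.001, 0.06]
[0.11, 0.063, 0.116] [-0.001, -0.001, 0.06]
```

Call:
arm_command(series=[{"dp": [0.05, 0.125, 0.124], "angular": [-0.001, -0.001, 0.064], "gripper": 25}, {"dp": [0.06, 0.12, 0.124], "angular": [-0.001, -0.001, 0.064], "gripper": 25}, {"dp": [0.07, 0.113, 0.124], "angular": [-0.001, -0.001, 0.064], "gripper": 25}, {"dp": [0.083, 0.105, 0.124], "angular": [-0.001, -0.001, 0.064], "gripper": 25}, {"dp": [0.093, 0.097, 0.124], "angular": [-0.001, -0.001, 0.064], "gripper": 25}, {"dp": [0.1, 0.088, 0.124], "angular": [-0.001, -0.001, 0.064], "gripper": 25}, {"dp": [0.11, 0.078, 0.124], "angular": [-0.001, -0.001, 0.064], "gripper": 25}, {"dp": [0, 0, 0], "angular": [0, 0, 0.02], "gripper": 25}])

```text
clock: 18.6
position: [0.6276, 0.1487, 0.165]
ee_rot: [0.476, 0.228, 0.671, 0.52]
contact_force: [-0.2, -0.4, -2.3]
width: 0.032
```

Run:
```python
from h import *
s=get_state();print(s['position'],s['contact_force'],s['width'],s['qpos'])
plan(Fp+np.array([0,0,.05]),FR,n=4)
d=snap('side','side8'); e=snap('scene','scene8')
cv2.imwrite('pics/s8.png',cv2.hconcat([cv2.resize(d['image'][110:200,205:325],(400,300),interpolation=cv2.INTER_CUBIC),cv2.resize(e['image'][110:245,230:410],(400,300),interpolation=cv2.INTER_CUBIC)]))
```

```text
[0.62764333 0.14869861 0.16501809] [-0.18386424 -0.40868462 -2.33352771] 0.03197830157024849 [-0.2663594   0.81698681  1.2569797   0.78236412  1.94405997 -0.82475048]
dist 0.040 ang 0.031 rows 4
[0.047, -0.064, 0.021] [-0.0, -0.0, 0.005]
[0.047, -0.065, 0.021] [-0.0, -0.0, 0.005]
[0.046, -0.065, 0.021] [-0.0, -0.0, 0.005]
[0.046, -0.066, 0.021] [-0.0, -0.0, 0.005]
```

View pics/s8.png

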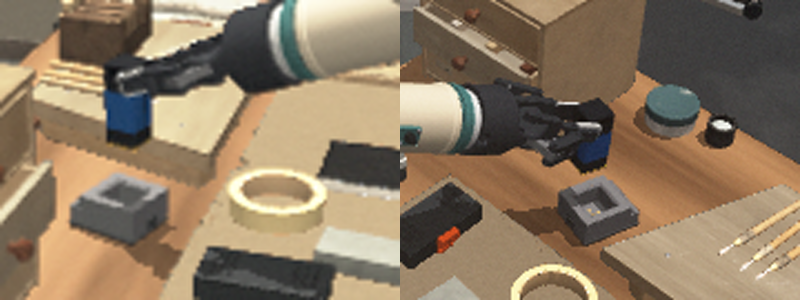

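Both panels show the pack upright in the jaws, contacts down, standing above the charger (well at (120,190) left, (595,205) right). I'll check its pose in the grip from depth.

Run:
```python
from h import *
w=snap('wrist','wrist8'); s=w['state']; p=np.array(s['position']);Rn=rot(s['ee_rot'])
B=np.stack([ux,uy,[0,0,1]],1)  # pack axes at grasp
for f in ['scene8','side8','wrist8']:
    W=cloud(load(f)).reshape(-1,3); W=W[np.isfinite(W).all(1)]
    L=gR.apply(Rn.inv().apply(W-p))+gp-po; L=L@B   # pack coords
    m=(np.abs(L[:,0])<.055)&(np.abs(L[:,1])<.025)&(L[:,2]>-.008)&(L[:,2]<.042); P=L[m]
    out=[f,m.sum()]
    for nm,ax,sg,c in (('butt',0,-1,-.042),('+y',1,1,.017),('-y',1,-1,-.017),('bot',2,-1,0),('top',2,1,.034)):
        o=[i for i in range(3) if i!=ax]; ctr=np.array([0,0,.017]);h=np.array([.042,.017,.017])
        k=(np.abs(P[:,ax]-c)<.006)&(np.abs(P-ctr)[:,o]<h[o]-.003).all(1)
        if ax!=0: k&=P[:,0]>-.005 
        if k.sum()>15:
            A=np.c_[P[k][:,0],np.ones(k.sum())]; sl=np.linalg.lstsq(A,P[k][:,ax],rcond=None)[0][0] if ax else 0
            out.append((nm,int(k.sum()),round(float(np.median(P[k][:,ax])-c)*1000,1),'slope',round(float(sl),3)))
    print(out)
```

```text
['scene8', np.int64(452), ('butt', 75, 2.6, 'slope', 0.0), ('+y', 107, -0.0, 'slope', 0.005), ('top', 42, 0.3, 'slope', -0.011)]
['side8', np.int64(335), ('butt', 28, 0.7, 'slope', 0.0), ('-y', 90, 0.7, 'slope', 0.014), ('top', 66, 0.8, 'slope', -0.014)]
['wrist8', np.int64(8462), ('butt', 1944, 0.2, 'slope', 0.0), ('top', 1623, 0.8, 'slope', -0.007)]
```

Pose in the grip agrees with the model within 1 mm. I'll align above the well.

Call:
arm_command(series=[{"dp": [0.047, -0.065, 0.022], "angular": [0, 0, 0.006], "gripper": 25}, {"dp": [0.047, -0.065, 0.022], "angular": [0, 0, 0.006], "gripper": 25}, {"dp": [0.047, -0.065, 0.022], "angular": [0, 0, 0.006], "gripper": 25}, {"dp": [0.045, -0.06, 0.02], "angular": [0, 0, 0.004], "gripper": 25}, {"dp": [0, 0, 0], "angular": [0, 0, 0], "gripper": 25}, {"dp": [0, 0, 0], "angular": [0, 0, 0], "gripper": 25}, {"dp": [0, 0, 0], "angular": [0, 0, 0], "gripper": 25}, {"dp": [0, 0, 0], "angular": [0, 0, 0], "gripper": 25}])

```text
clock: 19.75
position: [0.6335, 0.1595, 0.129]
ee_rot: [0.47, 0.237, 0.666, 0.528]
contact_force: [-0.3, -1.4, -2.1]
width: 0.0321
```

Run:
```python
from h import *
s=get_state();print(s['position'],s['contact_force'],Fp)
plan(Fp+np.array([0,0,.036])-.0006*ux,FR,n=2)
```

```text
[0.63353302 0.15954673 0.12898183] [-0.33582393 -1.4411263  -2.1038811 ] [0.63240569 0.16083256 0.07749599]
dist 0.016 ang 0.002 rows 2
[0.033, -0.056, -0.002] [0.0, 0.0, 0.001]
[0.033, -0.056, -0.002] [0.0, 0.0, 0.001]
```

Call:
arm_command(series=[{"dp": [0.033, -0.056, -0.002], "angular": [0, 0, 0.001], "gripper": 25}, {"dp": [0.033, -0.056, -0.002], "angular": [0, 0, 0.001], "gripper": 25}, {"dp": [0, 0, 0], "angular": [0, 0, 0], "gripper": 25}, {"dp": [0, 0, 0], "angular": [0, 0, 0], "gripper": 25}, {"dp": [0, 0, 0], "angular": [0, 0, 0], "gripper": 25}, {"dp": [0, 0, 0], "angular": [0, 0, 0], "gripper": 25}, {"dp": [0, 0, 0], "angular": [0, 0, 0], "gripper": 25}, {"dp": [0, 0, 0], "angular": [0, 0, 0], "gripper": 25}])

```text
clock: 20.75
position: [0.632, 0.1613, 0.1129]
ee_rot: [0.47, 0.238, 0.666, 0.529]
contact_force: [-0.2, -0.6, -1.7]
width: 0.0319
```

Run:
```python
from h import *
s=get_state();print(s['position'],s['contact_force'],Fp)
plan(Fp+np.array([0,0,.003])-.0006*ux,FR,n=7)
# charger position seen again, same camera setup as the pack
d=snap('wrist','wrist9')
W=cloud(load('wrist9')); m=(W[...,2]>.034)&(W[...,2]<.043)&(np.hypot(W[...,0]-.63,W[...,1]-.166)<.06); P=W[m]; print(m.sum()); r=cv2.minAreaRect(P[:,:2].astype(np.float32)*1000); print(r)
```

```text
[0.63204138 0.16134426 0.11291734] [-0.23480209 -0.55853274 -1.6516627 ] [0.63240569 0.16083256 0.07749599]
dist 0.032 ang 0.002 rows 7
[0.014, -0.036, 0.0] [0.0, 0.0, -0.0]
[0.014, -0.036, 0.0] [0.0, 0.0, -0.0]
[0.014, -0.036, 0.0] [0.0, 0.0, -0.0]
[0.014, -0.036, 0.0] [0.0, 0.0, -0.0]
[0.014, -0.036, 0.0] [0.0, 0.0, -0.0]
[0.014, -0.036, 0.0] [0.0, 0.0, -0.0]
[0.014, -0.036, 0.0] [0.0, 0.0, -0.0]
614
((625.4034423828125, 176.57444763183594), (61.42243957519531, 34.9535026550293), 28.432483673095703)
```

Call:
arm_command(series=[{"dp": [0.014, -0.036, 0], "angular": [0, 0, 0], "gripper": 25}, {"dp": [0.014, -0.036, 0], "angular": [0, 0, 0], "gripper": 25}, {"dp": [0.014, -0.036, 0], "angular": [0, 0, 0], "gripper": 25}, {"dp": [0.014, -0.036, 0], "angular": [0, 0, 0], "gripper": 25}, {"dp": [0, 0, 0], "angular": [0, 0, 0], "gripper": 25}, {"dp": [0, 0, 0], "angular": [0, 0, 0], "gripper": 25}, {"dp": [0, 0, 0], "angular": [0, 0, 0], "gripper": 25}, {"dp": [0, 0, 0], "angular": [0, 0, 0], "gripper": 25}])

```text
clock: 21.8
position: [0.6322, 0.1612, 0.0928]
ee_rot: [0.47, 0.238, 0.666, 0.529]
contact_force: [1.2, -0.1, -2.3]
width: 0.0323
```

Run:
```python
from h import *
s=get_state();print(s['position'],s['contact_force'],s['moment'],Fp)
plan(Fp+np.array([0,0,.001])-.0006*ux,FR,n=5)
e=snap('scene','scene10'); w=snap('wrist','wrist10')
cv2.imwrite('pics/s10.png',cv2.hconcat([cv2.resize(e['image'][150:240,300:420],(400,300),interpolation=cv2.INTER_CUBIC),cv2.resize(w['image'][100:316,112:400],(400,300),interpolation=cv2.INTER_CUBIC)]))
```

```text
[0.63217606 0.16115545 0.0928201 ] [ 1.19311593 -0.08381452 -2.3143002 ] [-0.6452594  -0.40454937  0.03101512] [0.63240569 0.16083256 0.07749599]
dist 0.014 ang 0.002 rows 5
[0.009, -0.022, 0.0] [0.0, 0.0, -0.0]
[0.009, -0.022, 0.0] [0.0, 0.0, -0.0]
[0.009, -0.022, 0.0] [0.0, 0.0, -0.0]
[0.009, -0.022, 0.0] [0.0, 0.0, -0.0]
[0.009, -0.022, 0.0] [0.0, 0.0, -0.0]
```

The contact end is now 13 mm inside the well with no reaction force. I'll continue to the floor.

Call:
arm_command(series=[{"dp": [0.012, -0.03, 0], "angular": [0, 0, 0], "gripper": 25}, {"dp": [0.012, -0.03, 0], "angular": [0, 0, 0], "gripper": 25}, {"dp": [0.012, -0.03, 0], "angular": [0, 0, 0], "gripper": 25}, {"dp": [0.01, -0.025, 0], "angular": [0, 0, 0], "gripper": 25}, {"dp": [0, 0, 0], "angular": [0, 0, 0], "gripper": 25}, {"dp": [0, 0, 0], "angular": [0, 0, 0], "gripper": 25}, {"dp": [0, 0, 0], "angular": [0, 0, 0], "gripper": 25}, {"dp": [0, 0, 0], "angular": [0, 0, 0], "gripper": 25}])

```text
clock: 22.9
position: [0.6321, 0.1612, 0.0774]
ee_rot: [0.47, 0.239, 0.665, 0.529]
contact_force: [-1.0, -0.5, -1.3]
width: 0.0323
```

Run:
```python
from h import *
s=get_state();print(s['position'],s['contact_force'],s['moment'],Fp)
print('1mm down',np.round(rot(s['ee_rot']).inv().apply([0,0,-.001])/.12,4), 'approach',rot(s['ee_rot']).as_matrix()[:,0])
```

```text
[0.63212039 0.16117049 0.07737378] [-1.0062637  -0.45098311 -1.26627897] [-0.60315579 -0.34217853  0.02923275] [0.63240569 0.16083256 0.07749599]
1mm down [ 0.0031 -0.0077 -0.    ] approach [-0.44520026  0.81431184 -0.37241503]
```

Call:
arm_command(series=[{"dp": [0.004, -0.01, 0], "angular": [0, 0, 0], "gripper": 25}, {"dp": [0, 0, 0], "angular": [0, 0, 0], "gripper": 25}, {"dp": [0, 0, 0], "angular": [0, 0, 0], "gripper": 36}, {"dp": [0, 0, 0], "angular": [0, 0, 0], "gripper": 45}, {"dp": [0, 0, 0], "angular": [0, 0, 0], "gripper": 60}, {"dp": [0, 0, 0], "angular": [0, 0, 0], "gripper": 70}, {"dp": [0, 0, 0], "angular": [0, 0, 0], "gripper": 70}, {"dp": [0, 0, 0], "angular": [0, 0, 0], "gripper": 70}])

```text
clock: 23.9
position: [0.6321, 0.1615, 0.0772]
ee_rot: [0.469, 0.239, 0.665, 0.53]
contact_force: [-0.3, 0.5, 0.6]
width: 0.0699
```

Run:
```python
from h import *
w=snap('wrist','wrist11'); s=w['state']; print(s['position'],s['contact_force'],s['width'])
W=cloud(load('wrist11')); m=(W[...,2]>.088)&(W[...,2]<.105)&(np.hypot(W[...,0]-.6296,W[...,1]-.166)<.03); P=W[m]; r=cv2.minAreaRect(P[:,:2].astype(np.float32)*1000)
print('butt z',np.median(P[:,2]),np.round(r[0],1),np.round(r[1],1),r[2],m.sum())
```

```text
[0.63211474 0.16147385 0.07723766] [-0.2511288   0.54684658  0.62196289] 0.06986273972735405
butt z 0.09446415930116098 [631.9 165.7] [34.6 35. ] 28.776220321655273 3492
```

Butt is at z 94.5 mm, centred and square: the pack is home. I'll back the tool out.

Call:
arm_command(series=[{"dp": [-0.1, 0, 0], "angular": [0, 0, 0], "gripper": 70}, {"dp": [-0.15, 0, 0], "angular": [0, 0, 0], "gripper": 70}, {"dp": [-0.2, 0.05, 0], "angular": [0, 0, 0], "gripper": 70}, {"dp": [-0.2, 0.15, 0], "angular": [0, 0, 0], "gripper": 70}, {"dp": [-0.1, 0.3, 0], "angular": [0, 0, 0], "gripper": 70}, {"dp": [-0.1, 0.3, 0], "angular": [0, 0, 0], "gripper": 70}, {"dp": [0, 0, 0], "angular": [0, 0, 0], "gripper": 70}, {"dp": [0, 0, 0], "angular": [0, 0, 0], "gripper": 70}])

```text
clock: 24.95
position: [0.6649, 0.0997, 0.209]
ee_rot: [0.472, 0.239, 0.664, 0.528]
contact_force: [-0.9, -0.3, 1.2]
width: 0.0699
```

Run:
```python
from h import *
s=get_state(); print(s['position'],s['contact_force'],s['clock'])
for f in ('scene','side'):
    d=snap(f,f+'12'); W=cloud(load(f+'12')); m=(W[...,2]>.088)&(W[...,2]<.105)&(np.hypot(W[...,0]-.6296,W[...,1]-.166)<.04); P=W[m]
    if m.sum()>10: print(f,'butt',np.median(P,0),m.sum())
    k=(np.hypot(W[...,0]-.669,W[...,1]+.03)<.05)&(d['image'].max(-1)<110)&(W[...,2]>.03)&(W[...,2]<.06); print(f,'cover top z',np.median(W[k][:,2]) if k.sum() else None)
e=load('scene12'); cv2.imwrite('pics/f12.png',cv2.resize(e['image'],(800,600),interpolation=cv2.INTER_CUBIC))
```

```text
[0.66493699 0.09972654 0.20901055] [-0.86085441 -0.26825416  1.23484371] 24.95
scene butt [0.6338154  0.16497989 0.09294383] 130
scene cover top z 0.04214835788433374
side butt [0.62729158 0.15915688 0.09398207] 65
side cover top z 0.043099071237053865
```

View pics/f12.png

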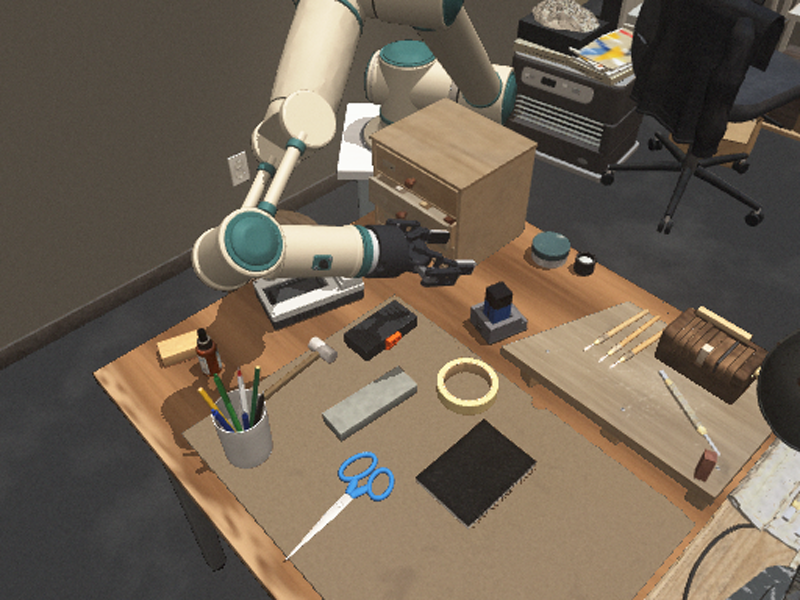

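The final view shows the pack upright in the charger at (497,305), the cover flat on the mat at (382,328) with its tab out, bystanders in place and the arm clear.

```bash
python3 -c "
from rig import sign_off; print(sign_off())"
```

```text
the job is handed in; nothing more can be done
None
```

The job is done and handed in at about 25 s of the 72 s; the sign-off reported no verdict.

**What I did:**
- **Cover:** I pressed the snap tab and held the cover in one grasp (jaws at 58 mm, so the tab was at its stop). I tilted it 0.27 rad, drew it towards +y and lifted it off. It now lies flat, right way up and released on the card mat.
- **Pack:** I gripped the pack with the tool leaning 22°, lifted it out and turned it contacts down. I then lowered it into the charger's well, let go and backed the tool out.

**Last checks:**
- **Pack:** By the wrist camera its top was at 94.5 mm (95 mm expected when home), centred within about 2.5 mm of the well and square to it. That reading was taken after letting go and before backing out. Afterwards the scene and side cameras gave 93–94 mm.
- **Cover:** Its top is at 42–43 mm, which puts the rim 16–17 mm above the table. It lay level to about 0.02 rad.
- **Bystanders and arm:** The bystanders in view looked unmoved. The red block was hidden behind the arm in the last picture, and I did not measure any of them. The arm was clear of everything in the picture; the force sensor read about 1.5 N, close to its noise.

**One disagreement:** A partly hidden wrist view just before insertion put the charger about 4 mm off my other measurements. I went with the others, and the pack went in without noticeable force.

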